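# Nest the mixing beakers in their rack and bar them in

### The arm

A 7-joint arm with a two-finger parallel gripper is mounted at the origin on a cart in front of the work surface, level with it; the furniture and walls round the work are solid. World frame = base frame: x ahead of the robot, y to its left, z up, the work surface at z = 0. Lengths are in m, angles in rad, forces in N, time in s.
With the tool pointing down it reaches from about 0.35 to 0.9 m from the base axis. Payload 8.1 kg.
Tool frame: the origin (TCP) lies midway between the tips of the shut fingers; the grasp point (between the pads) lies 19 mm behind it; z points along the fingers, y is the direction in which the jaws open and shut (so a half turn about z gives the same grasp; the last joint's range is limited). The gripper opens to 92 mm and grips with 3 to 60 N. Pads are 19 mm wide; open, the fingers measure 130 mm over their backs; the gripper's body (75 mm by 190 mm) begins 47 mm behind the grasp point.
Start: joints at [1.03, 0.434, 0.025, 1.573, -0.012, 1.134, -0.075], TCP at [0.265, -0.566, 0.206] pointing down, gripper open.
Joint ranges: [-2.62, 2.62], [-0.44, 2.09], [-1.27, 1.32], [0.08, 2.57], [-1.32, 4.46], [0.12, 2], [-2.74, 2.74]. Speed limits (rad/s): [2.22, 2.22, 3.01, 3.01, 3.14, 3.14, 3.14].

### API

Orientations are given as a unit quaternion [w, x, y, z].
In Python, from rig import get_obs, snapshot, finish_job gives the robot as it stands.
- The arm moves only by the shell command python3 -m creep 'ROWS' [FORCE]. ROWS is JSON, a list of rows, each an object with "linear": the shift along the world's x, y, z in mm, a list of three; "rot": the turn, a rotation vector about the world's x, y, z in rad, a list of three; "claw": the gripper's target within -1 to 1 (fully open at 1, half-way at 0, shut at -1). A call has 1 to 20 rows; each row shifts and turns the pose as measured when the row begins; what a row does not reach is not made up. A row lasts 1/12 s, in which the tool goes at most 41.7 mm and 7.16 degrees, less where a joint would pass 70% of its speed; a pose out of reach is approached as far as the arm can. A call with a gripper value outside its range is refused whole. The fingers move at their own pace and stop on an object; FORCE is the grip in N (left out, the last holds). Time passes only in rows, so rows that do not move let the fingers close. It gives the time, the measured TCP pose, the force and the opening at its end, in the units of the state.
- get_obs(): the state, without advancing time (a new reading comes with each control period).
- snapshot(name): name is "side" or "top" or "wrist"; returns a dict with "color" (400x640x3 uint8, red, green, blue), "z_map" (400x640 float32, m along the optical axis (not along the pixel's ray), 0 where there is no reading), "mtx" (3x3 intrinsics, pixels), "extrinsics" (4x4, takes a point from camera to world coordinates). Camera axes: x right, y up, looking along -z (the intrinsics and any distortion apply to the point x, -y, -z); pixel columns grow to the right and rows downward; lengths in m; the calibration is good to about 2 mm. A picture is of the moment at which its call begins.
- finish_job(): hands the job in, once; it reports no verdict.
The state is a dict: "clock": time; "qpos": joint angles; "joint_velocities": joint speeds; "joint_torque": joint torques, N m; "tcp_pos": TCP position; "ee_rot": TCP orientation; "ft_force": force on the tool from outside, world axes, zero at the start; "moment": the same for the moment, N m; "opening": opening from 0.0 (shut) to 1.0 (fully open).
Only numpy, scipy, OpenCV 4.12 (cv2) and the standard library are available. Lean on these libraries where they do the work, as an engineer would, in place of code of your own. Each camera call takes 0.05 s, during which the arm holds its last target.

### The job

The three mixing beakers lie loose in their trough rack. Push them along the trough towards the stop plate until each is nested fully home inside the next and the stack is up against the stop plate, then swing the retaining bar down across the trough behind the last rim, right into its fork, so that the rack can be carried off. Do not disturb the brown jar or the plaster model.

Things in the scene. Friction and masses are not known exactly. Their poses are not given: they have to be found in the camera images.
- rack: fixed rack: white board 105 x 360 mm with a V-shaped steel trough along the rack's y axis. Origin: centre of the underside. The V's bottom line is 24 mm above the bench at x = 0; its flanks rise at 30 degrees to edges at x = +-31 mm, z = 42 mm. A stop plate 90 mm wide, 107 mm high closes the +y end; the -y end (y = -177 mm) is open
- stop_face (a point): point on the V's bottom line at the face of the stop plate (rack x 0, y +175, z 24 mm); axes as the rack's. A stack of three that is home has its last beaker's origin 55 mm and the lowest point of its last rim 141 mm from this face; that rim's centre is then about 70 mm above the bench
- beaker_white: white tapered stacking beaker lying in the trough, mouth towards rack -y; 80 mm long, 74 mm across the mouth, 46 mm at the foot, wall 2.5 mm. Origin: centre of the foot's end face; z axis: from foot to mouth along its axis, which rises 11.5 degrees in the V. Lowest point of the rim: 86 mm from the origin along the trough. Nested beakers stand 26 mm apart
- beaker_blue: blue beaker, same shape, origin and axes as the white one; the three lie in any order, with gaps between them. The foot's edge is chamfered 6 x 12 mm so that it rides up into the next mouth when pushed
- beaker_green: green beaker, same shape, origin and axes as the white one
- bar (a joint): retaining bar, angle in rad: 0 = shut, level across the trough in its fork; start 1.75 to 2.1 = open, leaning out over the rack's -x side. It stays where it is left. It swings in the plane rack y = +31 mm, 144 mm from the stop face, just behind the last rim of a stack that is home; otherwise it lands on a beaker
- bar_hinge (a point): the bar's hinge axis (parallel to the rack's y), at rack x = -56 mm, y = +31 mm, z = 62 mm
- bar_tip (a point): outer end of the 8 mm thick steel bar, 138 mm from the hinge; the last 20 mm are a red grip 15 mm thick. Shut, it lies at rack x = +82 mm, z = 62 mm; the fork stands at rack x = +56 mm, its prongs 70 mm high
- brown_jar: bystander: brown jar with a white cap, 58 mm across, 82 mm high; origin at the underside
- plaster_model: bystander: white plaster jaw model, 75 x 67 x 32 mm; origin at the underside

How it is judged:
At the end, for the whole second after the job is handed in: All three beakers lie at rest in the trough in one stack, every foot's centre within 60 mm of the stop face (55 mm for the last one if all are home), within 10 mm of the middle line, axes within 0.32 rad of the trough's; the bar is shut, below 0.06 rad (y of each of beaker_white, beaker_blue, beaker_green in the frame of stop_face above -0.06 m and x of beaker_white in the frame of stop_face between -0.01 and 0.01 m and z of beaker_white in the frame of stop_face between 0.01 and 0.06 m and angle between the z axis of each of beaker_white, beaker_blue, beaker_green and the y axis of rack, either way round below 0.32 rad and linear speed of each of beaker_white, beaker_blue, beaker_green below 0.01 m/s and x of beaker_blue in the frame of stop_face between -0.01 and 0.01 m and z of beaker_blue in the frame of stop_face between 0.01 and 0.06 m and x of beaker_green in the frame of stop_face between -0.01 and 0.01 m and z of beaker_green in the frame of stop_face between 0.01 and 0.06 m and value of joint bar below 0.06 rad); the robot touches nothing.
It fails at once if the brown jar is moved by more than 30 mm (distance of brown_jar from where it was at the start of the episode above 0.03 m).
It fails at once if the plaster model is moved by more than 30 mm (distance of plaster_model from where it was at the start of the episode above 0.03 m).
It also fails if it takes over 45 s, if anything falls off the work surface, if the arm or the gripper's body presses on something with over 40 N, if the wrist force passes 120 N, or if a joint passes its speed limit or range.

## Working session

There is one attempt and no reset: what is moved stays moved. The work goes in short steps, Python scripts to look and compute and a shell command to move; the robot and the scene stay as the last step left them, time stands still between calls to the robot, and variables do not carry over. Pictures are saved under pics/ and viewed, and the job is handed in when it is done.

```bash
ls; mkdir -p pics
cat > h.py <<'E'
import numpy as np, cv2
from rig import get_obs, snapshot
def snap(n,f):
    s=snapshot(n); cv2.imwrite('pics/'+f,s['color'][:,:,::-1]); np.savez('pics/'+f+'.npz',**s); return s
def cloud(s):
    z=s['z_map'];K=s['mtx'];v,u=np.mgrid[0:z.shape[0],0:z.shape[1]]
    x=(u-K[0,2])/K[0,0]*z;y=(v-K[1,2])/K[1,1]*z
    P=np.stack([x,-y,-z,np.ones_like(z)],-1)@np.array(s['extrinsics']).T
    return P[...,:3]
E
python3 - <<'E'
from h import *
for n in('side','top','wrist'):
    s=snap(n,n+'0.png'); print(n,s['mtx'].tolist(),np.round(s['extrinsics'],3).tolist(),[k for k in s])
print(get_obs())
E
```

```text
pics
side [[378.47594243179566, 0.0, 321.72205276984454], [0.0, 378.47594243179566, 200.34042903614983], [0.0, 0.0, 1.0]] [[-0.879, 0.243, -0.41, 0.14], [-0.476, -0.415, 0.775, 0.818], [0.018, 0.877, 0.48, 0.61], [0.0, 0.0, 0.0, 1.0]] ['color', 'z_map', 'mtx', 'extrinsics']
top [[425.80465529573036, 0.0, 321.4339707972447], [0.0, 425.80465529573036, 204.74437836957583], [0.0, 0.0, 1.0]] [[-0.023, 0.998, -0.052, 0.503], [-1.0, -0.024, -0.007, -0.037], [-0.008, 0.052, 0.999, 1.482], [0.0, 0.0, 0.0, 1.0]] ['color', 'z_map', 'mtx', 'extrinsics']
wrist [[340.63262124244176, 0.0, 318.59836893156177], [0.0, 340.63262124244176, 199.96789591451568], [0.0, 0.0, 1.0]] [[0.423, 0.872, 0.246, 0.33], [-0.906, 0.407, 0.114, -0.534], [-0.001, -0.271, 0.963, 0.384], [0.0, 0.0, 0.0, 1.0]] ['color', 'z_map', 'mtx', 'extrinsics']
{'clock': 0.15, 'qpos': array([ 1.03038277,  0.43506199,  0.02498357,  1.57384142, -0.01157881,
        1.1339914 , -0.07510979]), 'joint_velocities': array([ 0.00045938, -0.00430383,  0.00020106, -0.00288338,  0.00080152,
       -0.00088095,  0.00083365]), 'joint_torque': array([ 2.77783583e-03, -6.68250418e+01,  9.86955129e-01, -3.14686561e+01,
       -6.02079928e-02,  3.94411886e-02,  1.60251880e-04]), 'tcp_pos': array([ 0.26475712, -0.56572678,  0.20524402]), 'ee_rot': array([-5.47423736e-04,  9.76143694e-01,  2.17124740e-01, -1.88147013e-04]), 'ft_force': array([-0.15167549, -0.36016129,  0.82273918]), 'moment': array([-0.00844203,  0.02545223, -0.04594564]), 'opening': 1.0009583151672643}
```

View pics/top0.png

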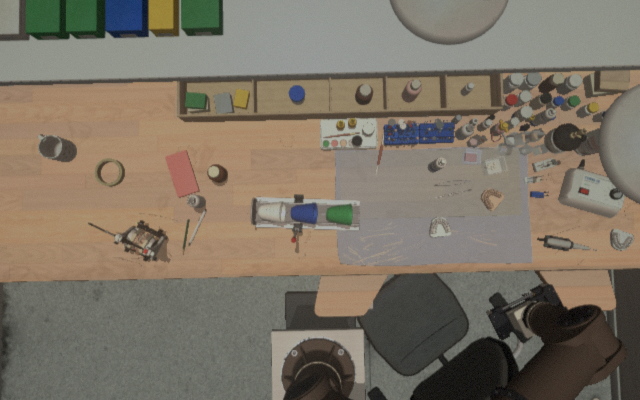

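View pics/side0.png

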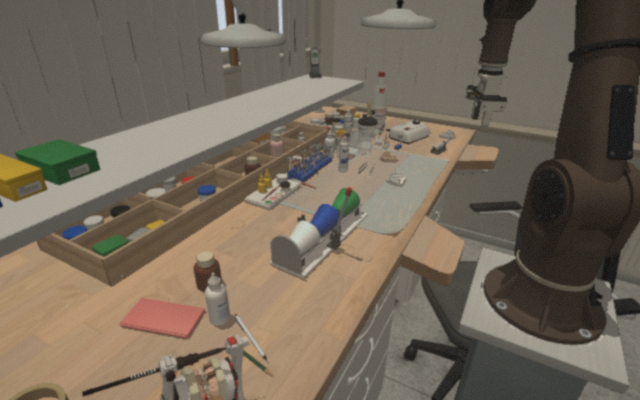

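Top view: the rack spans roughly (253-360, 197-230). The stop plate is at the left (world +y), the beakers run white, blue, green to the right, and the bar leans toward the robot near (296,240). Next I'll measure it.

Run:
```python
from h import *
s=np.load('pics/top0.png.npz'); c=s['color'][185:255,240:370]; a=cv2.resize(c,None,fx=6,fy=6,interpolation=cv2.INTER_CUBIC)
cv2.imwrite('pics/t0z.png',a[:,:,::-1])
t=np.load('pics/side0.png.npz'); c=t['color'][180:280,260:390]; a=cv2.resize(c,None,fx=6,fy=6,interpolation=cv2.INTER_CUBIC); cv2.imwrite('pics/s0z.png',a[:,:,::-1])
P=cloud(s)
for v in range(192,250,4): print(v,[tuple(np.round(P[v,u]*1000).astype(int)) for u in range(250,366,12)])
```

```text
192 [(np.int64(631), np.int64(221), np.int64(3)), (np.int64(630), np.int64(180), np.int64(-2)), (np.int64(628), np.int64(137), np.int64(8)), (np.int64(628), np.int64(96), np.int64(3)), (np.int64(627), np.int64(54), np.int64(0)), (np.int64(626), np.int64(12), np.int64(-4)), (np.int64(625), np.int64(-30), np.int64(1)), (np.int64(624), np.int64(-72), np.int64(-3)), (np.int64(623), np.int64(-114), np.int64(0)), (np.int64(621), np.int64(-155), np.int64(9))]
196 [(np.int64(617), np.int64(222), np.int64(-2)), (np.int64(616), np.int64(180), np.int64(1)), (np.int64(615), np.int64(139), np.int64(-6)), (np.int64(614), np.int64(96), np.int64(-3)), (np.int64(609), np.int64(50), np.int64(59)), (np.int64(612), np.int64(12), np.int64(-2)), (np.int64(611), np.int64(-30), np.int64(-2)), (np.int64(610), np.int64(-71), np.int64(0)), (np.int64(609), np.int64(-113), np.int64(2)), (np.int64(608), np.int64(-155), np.int64(2))]
200 [(np.int64(603), np.int64(222), np.int64(-2)), (np.int64(601), np.int64(179), np.int64(10)), (np.int64(600), np.int64(136), np.int64(15)), (np.int64(599), np.int64(95), np.int64(1
[... 5112 characters left out ...]
), np.int64(0)), (np.int64(445), np.int64(16), np.int64(4)), (np.int64(444), np.int64(-26), np.int64(0)), (np.int64(443), np.int64(-67), np.int64(-1)), (np.int64(442), np.int64(-109), np.int64(-3)), (np.int64(441), np.int64(-150), np.int64(4))]
248 [(np.int64(436), np.int64(225), np.int64(-2)), (np.int64(435), np.int64(183), np.int64(2)), (np.int64(434), np.int64(141), np.int64(4)), (np.int64(433), np.int64(99), np.int64(4)), (np.int64(432), np.int64(58), np.int64(3)), (np.int64(431), np.int64(16), np.int64(1)), (np.int64(430), np.int64(-25), np.int64(3)), (np.int64(429), np.int64(-67), np.int64(-7)), (np.int64(429), np.int64(-108), np.int64(3)), (np.int64(428), np.int64(-150), np.int64(4))]
```

View pics/t0z.png

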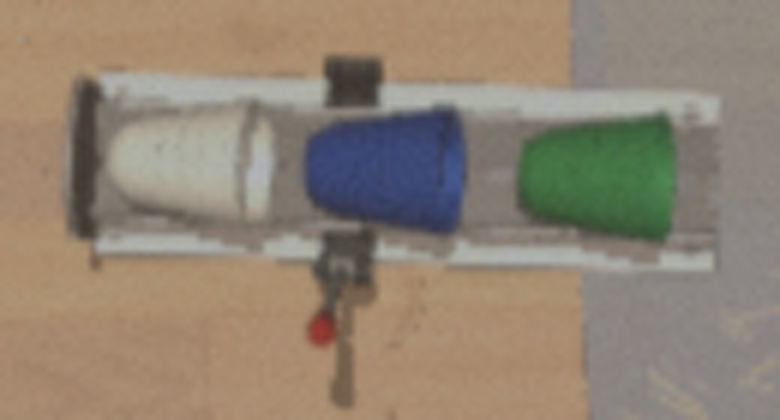

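View pics/s0z.png

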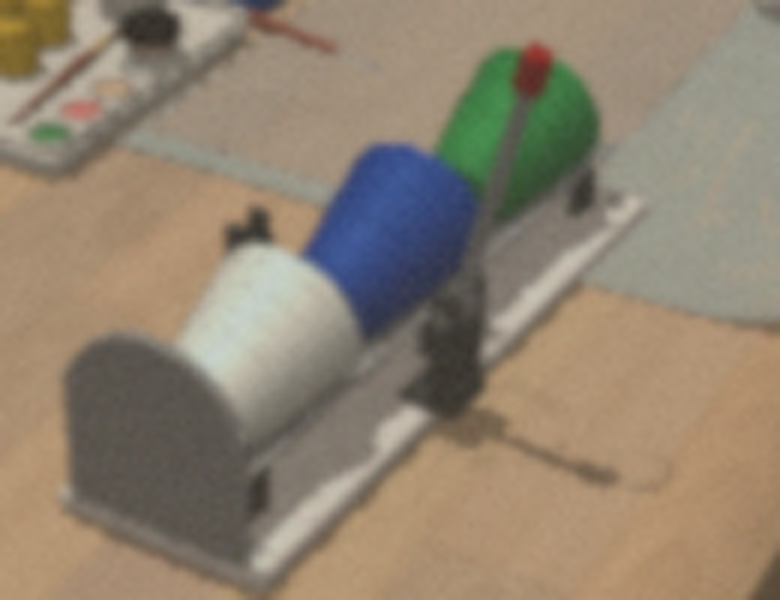

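```bash
cat >> h.py <<'E'
def ray(s,u,v,z):
    K=s['mtx'];E=np.array(s['extrinsics']);d=E[:3,:3]@np.array([(u-K[0,2])/K[0,0],-(v-K[1,2])/K[1,1],-1]);o=E[:3,3]
    return o+d*(z-o[2])/d[2]
E
python3 - <<'E'
from h import *
s=dict(np.load('pics/top0.png.npz'));t=dict(np.load('pics/side0.png.npz'))
r=lambda x,y,z:np.round(ray(s,240+(x+.5)/6-.5,185+(y+.5)/6-.5,z)*1000,1)
for p in [(715,270),(718,95),(101,72),(97,255)]: print('board',r(*p,.010))
for p in [(72,78),(72,238),(98,78),(98,238)]: print('plate',r(*p,.100))
print('tip',r(321,330,.19)); print('fork',r(327,57,.07),r(382,57,.07),r(355,80,.07))
print('rims',r(463,110,.07),r(463,235,.07),r(675,115,.07),r(670,243,.07))
P=cloud(t);c=t['color'].astype(int)
for nm,m in (('red',(c[...,0]>110)&(c[...,1]<60)&(c[...,2]<60)),):
    v,u=np.nonzero(m); k=(v>180)&(v<200)&(u>340)&(u<356); print(nm,k.sum(),np.c_[u,v][k].tolist(),np.round(P[v[k],u[k]]*1000).tolist())
P=cloud(s);c=s['color'].astype(int)
v,u=np.nonzero((c[...,0]>100)&(c[...,1]<60)&(c[...,2]<60));k=(v>235)&(v<245)&(u>285)&(u<305);print(np.c_[u,v][k].tolist(),np.round(P[v[k],u[k]]*1000).tolist())
# bystanders
for n,(u,v) in dict(jar=(216,174),model=(440,228)).items(): print(n,np.round(P[v,u],3))
E
```

```text
board [ 491.2 -153.7   10. ]
board [ 591.8 -158.2   10. ]
board [613.7 197.8  10. ]
board [508.1 201.7  10. ]
plate [604.  199.3 100. ]
plate [517.3 200.5 100. ]
plate [603.7 185.1 100. ]
plate [517.  186.5 100. ]
tip [467.1  60.  190. ]
fork [614.5  62.7  70. ] [613.8  32.2  70. ] [601.4  47.4  70. ]
rims [583.3 -12.   70. ] [514.2 -10.4  70. ] [ 577.7 -129.2   70. ] [ 507.1 -124.5   70. ]
red 6 [[348, 189], [349, 189], [350, 189], [348, 190], [349, 190], [350, 190]] [[466.0, 66.0, 195.0], [463.0, 67.0, 196.0], [462.0, 64.0, 195.0], [464.0, 70.0, 195.0], [461.0, 71.0, 195.0], [460.0, 67.0, 194.0]]
[[293, 238], [294, 238], [293, 239], [294, 239], [293, 240], [294, 240]] [[472.0, 60.0, 192.0], [472.0, 57.0, 199.0], [469.0, 60.0, 196.0], [469.0, 57.0, 199.0], [466.0, 60.0, 193.0], [466.0, 57.0, 190.0]]
jar [0.686 0.318 0.086]
model [ 0.49  -0.431  0.018]
```

```bash
python3 -m creep '[{"linear":[15,18.5,0],"rot":[0,0,0.114],"claw":-0.3},{"linear":[15,18.5,0],"rot":[0,0,0.114],"claw":-0.3},{"linear":[15,18.5,0],"rot":[0,0,0.114],"claw":-0.3},{"linear":[15,18.5,0],"rot":[0,0,0.114],"claw":-0.3},{"linear":[15,18.5,0],"rot":[0,0,0.114],"claw":-0.3},{"linear":[15,18.5,0],"rot":[0,0,0.114],"claw":-0.3},{"linear":[15,18.5,0],"rot":[0,0,0.114],"claw":-0.3},{"linear":[15,18.5,0],"rot":[0,0,0.114],"claw":-0.3},{"linear":[15,18.5,0],"rot":[0,0,0.114],"claw":-0.3},{"linear":[15,18.5,0],"rot":[0.087,-0.005,0],"claw":-0.3},{"linear":[15,18.5,0],"rot":[0.087,-0.005,0],"claw":-0.3},{"linear":[15,18.5,0],"rot":[0.087,-0.005,0],"claw":-0.3},{"linear":[15,18.5,0],"rot":[0.087,-0.005,0],"claw":-0.3},{"linear":[15,18.5,0],"rot":[0.087,-0.005,0],"claw":-0.3},{"linear":[15,18.5,0],"rot":[0.087,-0.005,0],"claw":-0.3}]'
cat >> h.py <<'E'
def st():
    from scipy.spatial.transform import Rotation as R
    o=get_obs();r=R.from_quat(np.roll(o['ee_rot'],-1)).as_matrix()
    print('t',o['clock'],'tcp',np.round(o['tcp_pos']*1000,1),'F',np.round(o['ft_force'],1),'op',round(o['opening'],2),'q',np.round(o['qpos'],2));print(np.round(r,3))
    t=np.deg2rad(45);y=np.array([.9985,-.0545,0]);z=np.array([.0545*.707,.706,-.707]);W=np.c_[np.cross(y,z),y,z]
    print('rot to go (45deg push pose)',np.round(R.from_matrix(W@r.T).as_rotvec(),3))
E
python3 -c "from h import *;st()"
```

```text
clock: 1.4
tcp_pos: [0.4937, -0.2733, 0.2067]
ee_rot: [-0.183, 0.699, 0.664, 0.193]
ft_force: [-1.1, -0.4, 0.2]
opening: 0.352
t 1.4 tcp [ 493.7 -273.3  206.7] F [-1.1 -0.4  0.2] op 0.35 q [ 0.93  0.6  -0.39  1.47 -0.25  1.4   0.61]
[[ 0.044  0.999  0.026]
 [ 0.858 -0.052  0.512]
 [ 0.512 -0.    -0.859]]
rot to go (45deg push pose) [ 0.247 -0.013 -0.003]
```

```bash
python3 -m creep '[{"linear":[15,17,0],"rot":[0.082,-0.004,0],"claw":-0.3},{"linear":[15,17,0],"rot":[0.082,-0.004,0],"claw":-0.3},{"linear":[15,17,0],"rot":[0.082,-0.004,0],"claw":-0.3},{"linear":[0,0,-25],"rot":[0,0,0],"claw":-0.3},{"linear":[0,0,-25],"rot":[0,0,0],"claw":-0.3},{"linear":[0,0,-25],"rot":[0,0,0],"claw":-0.3},{"linear":[0,0,-25],"rot":[0,0,0],"claw":-0.3},{"linear":[0,0,-25],"rot":[0,0,0],"claw":-0.3},{"linear":[0,0,-25],"rot":[0,0,0],"claw":-0.3},{"linear":[0,0,0],"rot":[0,0,0],"claw":-0.3}]';  python3 - <<'E'
from h import *
st()
for n in('side','top'): snap(n,n+'1.png')
s=np.load('pics/top1.png.npz')['color'][175:275,240:390]; t=np.load('pics/side1.png.npz')['color'][100:280,230:500]
a=np.vstack([cv2.resize(s,(450,300)),cv2.resize(t,(450,300))]);cv2.imwrite('pics/c1.png',a[:,:,::-1])
E
```

```text
clock: 2.23
tcp_pos: [0.5414, -0.2191, 0.0456]
ee_rot: [-0.271, 0.668, 0.632, 0.283]
ft_force: [-1.5, -0.1, -0.6]
opening: 0.35
t 2.2333 tcp [ 541.4 -219.1   45.6] F [-1.5 -0.1 -0.6] op 0.35 q [ 0.93  0.93 -0.42  1.47 -0.36  1.27  0.72]
[[ 0.04   0.999  0.036]
 [ 0.691 -0.054  0.721]
 [ 0.722 -0.004 -0.692]]
rot to go (45deg push pose) [-0.021 -0.003 -0.001]
```

View pics/c1.png

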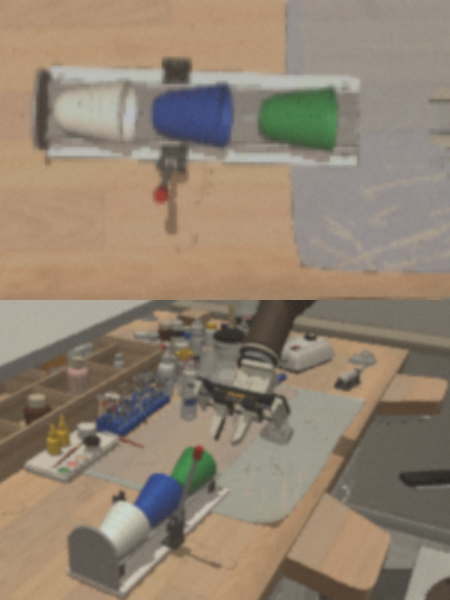

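Run:
```python
from h import *
s=snap('wrist','w1.png')
a=np.load('pics/top1.png.npz')['color'][180:250,280:450]; b=cv2.resize(a,None,fx=4,fy=4,interpolation=cv2.INTER_CUBIC)
c=cv2.resize(s['color'],(480,300)); o=np.zeros((580,680,3),np.uint8); o[:280]=b;o[280:,:480]=c; cv2.imwrite('pics/c2.png',o[:,:,::-1])
```

```text
(no output)
```

View pics/c2.png

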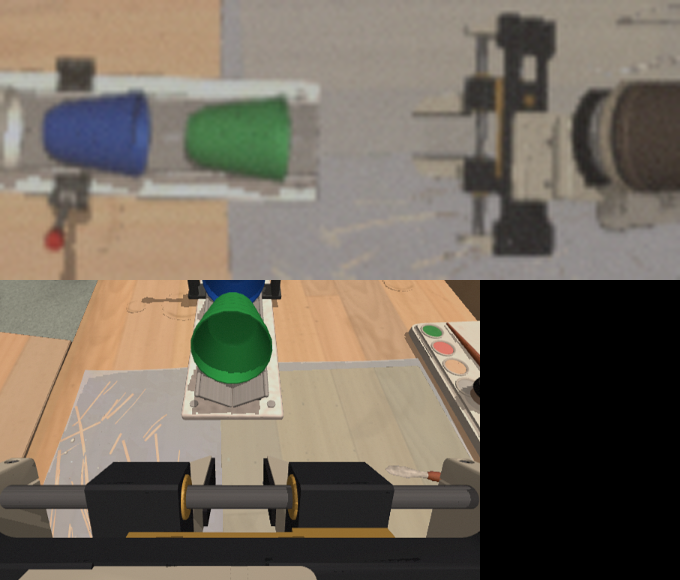

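```bash
python3 -m creep '[{"linear":[-1,10,0],"rot":[0.03,0,0],"claw":-1},{"linear":[-1,10,0],"rot":[0.03,0,0],"claw":-1},{"linear":[0,10,-3],"rot":[0,0,0],"claw":-1},{"linear":[0,10,-3],"rot":[0,0,0],"claw":-1},{"linear":[0.5,10,-2],"rot":[0,0,0],"claw":-1},{"linear":[0,0,0],"rot":[0,0,0],"claw":-1},{"linear":[0,0,0],"rot":[0,0,0],"claw":-1}]' 40;  python3 - <<'E'
from h import *
st()
s=snap('wrist','w2.png')
a=snap('top','top2.png')['color'][180:250,280:450]; b=cv2.resize(a,None,fx=4,fy=4,interpolation=cv2.INTER_CUBIC)
c=cv2.resize(s['color'],(480,300)); o=np.zeros((580,680,3),np.uint8); o[:280]=b;o[280:,:480]=c; cv2.imwrite('pics/c3.png',o[:,:,::-1])
E
```

```text
clock: 2.97
tcp_pos: [0.5459, -0.1649, 0.0501]
ee_rot: [-0.286, 0.657, 0.626, 0.307]
ft_force: [-0.2, -0.2, 0.5]
opening: 0.008
t 2.9667 tcp [ 545.9 -164.9   50.1] F [-0.2 -0.2  0.5] op 0.01 q [ 0.92  0.92 -0.46  1.55 -0.41  1.21  0.73]
[[ 0.029  0.999  0.046]
 [ 0.647 -0.053  0.761]
 [ 0.762  0.008 -0.647]]
rot to go (45deg push pose) [-0.081  0.012 -0.001]
```

View pics/c3.png

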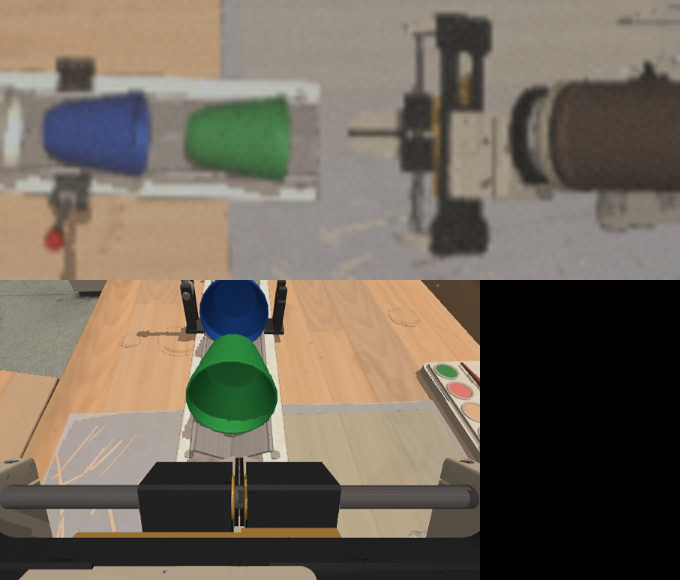

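```bash
python3 -m creep '[{"linear":[-2,0,-6],"rot":[0,0,0],"claw":-1},{"linear":[-2,0,-6],"rot":[0,0,0],"claw":-1},{"linear":[0,0,0],"rot":[0,0,0],"claw":-1}]' ; python3 -c "from h import *;st()"; python3 -m creep '[{"linear":[0,0,0],"rot":[0,0,0],"claw":-1},{"linear":[0,0,0],"rot":[0,0,0],"claw":-1},{"linear":[0,0,0],"rot":[0,0,0],"claw":-1}]'
```

```text
clock: 3.32
tcp_pos: [0.5422, -0.1667, 0.0371]
ee_rot: [-0.285, 0.658, 0.626, 0.307]
ft_force: [0.6, -0.4, 0.7]
opening: 0.005
t 3.3167 tcp [ 542.2 -166.7   37.1] F [ 0.6 -0.4  0.7] op 0.01 q [ 0.92  0.94 -0.46  1.56 -0.4   1.19  0.75]
[[ 0.029  0.998  0.047]
 [ 0.648 -0.054  0.759]
 [ 0.761  0.009 -0.649]]
rot to go (45deg push pose) [-0.079  0.013 -0.   ]
clock: 3.57
tcp_pos: [0.5417, -0.1676, 0.036]
ee_rot: [-0.285, 0.659, 0.625, 0.307]
ft_force: [0.4, 0.2, -0.1]
opening: 0.006
```

```bash
python3 -m creep '[{"linear":[0,8,0],"rot":[0,0,0],"claw":-1},{"linear":[0.4,8,0],"rot":[0,0,0],"claw":-1},{"linear":[0.4,8,0],"rot":[0,0,0],"claw":-1},{"linear":[0.4,8,0],"rot":[0,0,0],"claw":-1},{"linear":[0.4,8,0],"rot":[0,0,0],"claw":-1},{"linear":[0.4,8,0],"rot":[0,0,0],"claw":-1},{"linear":[0.4,8,0],"rot":[0,0,0],"claw":-1},{"linear":[0.4,8,0],"rot":[0,0,0],"claw":-1}]'
cat >> h.py <<'E'
def look(k):
    st()
    b=cv2.resize(snap('top',f'top{k}.png')['color'][180:250,240:400],None,fx=4,fy=4,interpolation=cv2.INTER_CUBIC)
    c=cv2.resize(snap('wrist',f'w{k}.png')['color'][0:300],(440,206)); d=cv2.resize(snap('side',f'side{k}.png')['color'][150:290,250:400],(300,280))
    o=np.zeros((566,760,3),np.uint8); o[:280,:640]=b;o[280:486,:440]=c;o[280:560,450:750]=d; cv2.imwrite(f'pics/l{k}.png',o[:,:,::-1])
E
python3 -c "from h import *;look(4)"
```

```text
clock: 4.23
tcp_pos: [0.5449, -0.0974, 0.0366]
ee_rot: [-0.285, 0.659, 0.625, 0.307]
ft_force: [0.4, 0.3, -0.1]
opening: 0.004
t 4.2333 tcp [544.9 -97.4  36.6] F [ 0.4  0.3 -0.1] op 0.0 q [ 0.88  0.9  -0.5   1.67 -0.45  1.07  0.73]
[[ 0.03   0.998  0.048]
 [ 0.648 -0.056  0.759]
 [ 0.761  0.009 -0.649]]
rot to go (45deg push pose) [-0.078  0.013  0.002]
```

View pics/l4.png

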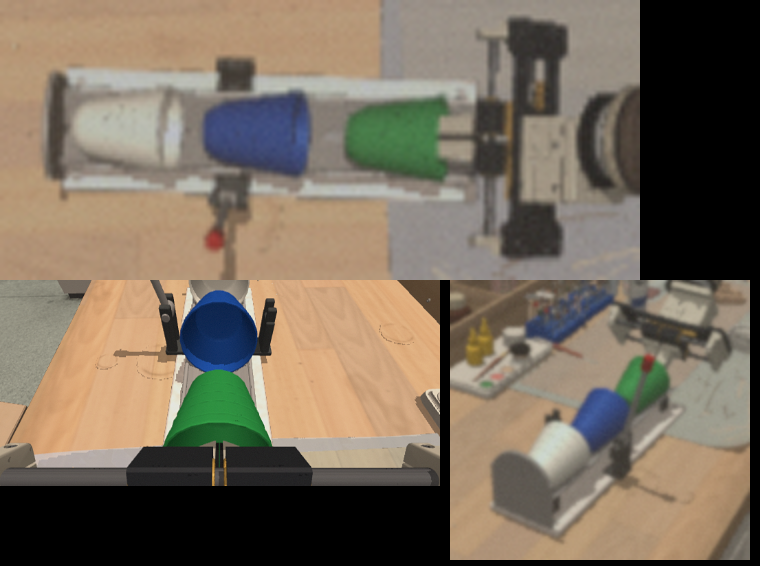

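The finger went into the mouth above the lip: the green rim has not moved and there is no force. I'll back out and push with two spread fingers at mid-height instead.

```bash
python3 -m creep '[{"linear":[-0.6,-12,0],"rot":[0,0,0],"claw":-1},{"linear":[-0.6,-12,0],"rot":[0,0,0],"claw":-1},{"linear":[-0.6,-12,0],"rot":[0,0,0],"claw":-1},{"linear":[-0.6,-12,0],"rot":[0,0,0],"claw":-1},{"linear":[-0.6,-12,0],"rot":[0,0,0],"claw":-1},{"linear":[-0.6,-12,0],"rot":[0,0,0],"claw":-1},{"linear":[0,0,7],"rot":[0,0,0],"claw":0.26},{"linear":[0,0,6],"rot":[0,0,0],"claw":0.26},{"linear":[0,0,0],"rot":[0,0,0],"claw":0.26},{"linear":[0,0,0],"rot":[0,0,0],"claw":0.26}]'
python3 - <<'E'
from h import *
look(5)
s=dict(np.load('pics/top5.png.npz'))
c=cv2.resize(s['color'][190:250,320:400],None,fx=10,fy=10,interpolation=cv2.INTER_CUBIC);cv2.imwrite('pics/z5.png',c[:,:,::-1])
E
```

```text
clock: 5.22
tcp_pos: [0.5401, -0.1857, 0.0492]
ee_rot: [-0.282, 0.662, 0.623, 0.306]
ft_force: [-0.4, 0.5, -0.2]
opening: 0.248
t 5.2167 tcp [ 540.1 -185.7   49.2] F [-0.4  0.5 -0.2] op 0.25 q [ 0.94  0.93 -0.45  1.53 -0.4   1.23  0.74]
[[ 0.037  0.998  0.054]
 [ 0.652 -0.065  0.756]
 [ 0.757  0.008 -0.653]]
rot to go (45deg push pose) [-0.073  0.012  0.01 ]
```

View pics/z5.png

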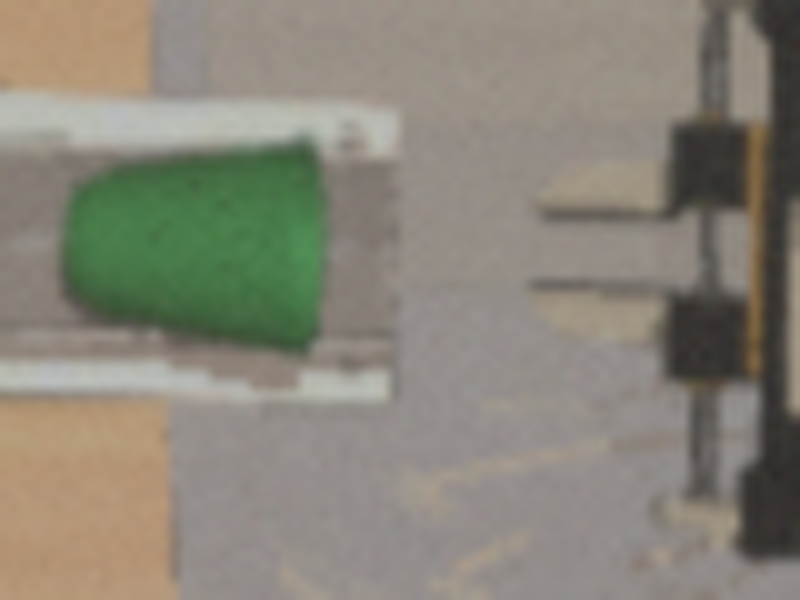

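View pics/w5.png

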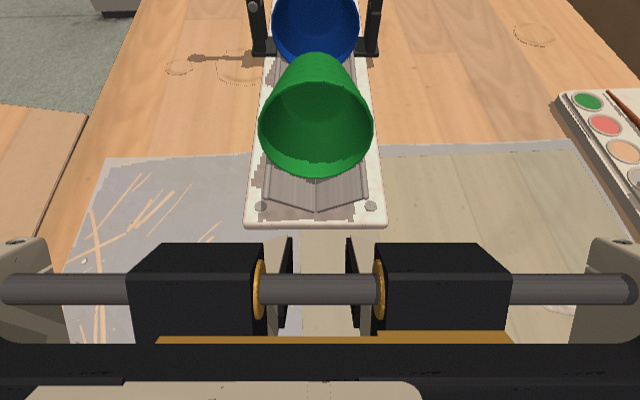

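```bash
python3 -m creep '[{"linear":[0,5,-1],"rot":[0,0,0],"claw":0.12},{"linear":[0,5,-1],"rot":[0,0,0],"claw":0.12},{"linear":[0.5,5,0],"rot":[0,0,0],"claw":0.12},{"linear":[0,5,0],"rot":[0,0,0],"claw":0.12},{"linear":[0,0,0],"rot":[0,0,0],"claw":0.12}]'; python3 -c "from h import *;look(6)"
```

```text
clock: 5.78
tcp_pos: [0.5402, -0.1603, 0.0467]
ee_rot: [-0.284, 0.661, 0.624, 0.306]
ft_force: [-0.9, 0.3, -0.5]
opening: 0.559
t 5.7833 tcp [ 540.2 -160.3   46.7] F [-0.9  0.3 -0.5] op 0.56 q [ 0.92  0.91 -0.46  1.58 -0.41  1.19  0.74]
[[ 0.035  0.998  0.05 ]
 [ 0.65  -0.061  0.757]
 [ 0.759  0.006 -0.651]]
rot to go (45deg push pose) [-0.076  0.011  0.006]
```

View pics/l6.png

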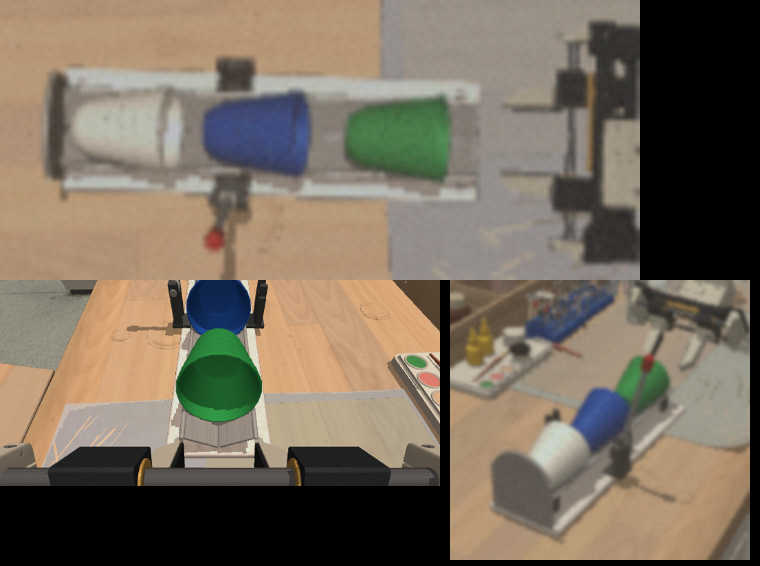

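```bash
python3 -m creep '[{"linear":[0.5,8,0],"rot":[0,0,0],"claw":0.12},{"linear":[0.5,8,0],"rot":[0,0,0],"claw":0.12},{"linear":[0.5,8,0],"rot":[0,0,0],"claw":0.12},{"linear":[0.5,8,0],"rot":[0,0,0],"claw":0.12},{"linear":[0.5,8,0],"rot":[0,0,0],"claw":0.12},{"linear":[0.5,8,0],"rot":[0,0,0],"claw":0.12},{"linear":[0.5,8,0],"rot":[0,0,0],"claw":0.12},{"linear":[0.5,8,0],"rot":[0,0,0],"claw":0.12}]'; python3 -c "from h import *;look(7)"
```

```text
clock: 6.6
tcp_pos: [0.5448, -0.0941, 0.0462]
ee_rot: [-0.282, 0.663, 0.623, 0.306]
ft_force: [0.7, -1.1, 0.6]
opening: 0.562
t 6.6 tcp [544.8 -94.1  46.2] F [ 0.7 -1.1  0.6] op 0.56 q [ 0.87  0.88 -0.5   1.69 -0.46  1.07  0.72]
[[ 0.037  0.998  0.054]
 [ 0.653 -0.065  0.755]
 [ 0.757  0.007 -0.654]]
rot to go (45deg push pose) [-0.072  0.012  0.011]
```

View pics/l7.png

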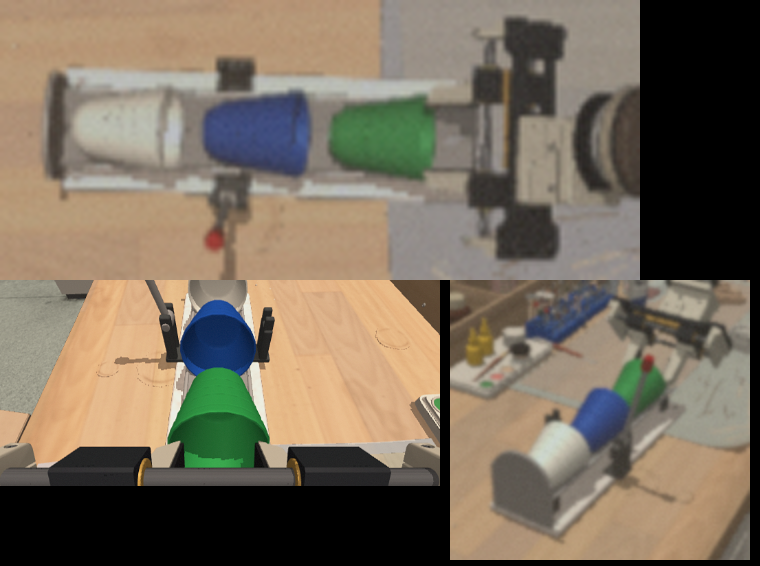

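The inner finger backs are doing the pushing, which would bring the gripper body too near the bar at the end. I'll back off, open wider and raise the fingers so the tips meet the rim at mid-height.

```bash
python3 -m creep '[{"linear":[-0.5,-12,0],"rot":[0,0,0],"claw":0.12},{"linear":[-0.5,-12,0],"rot":[0,0,0],"claw":0.12},{"linear":[-0.5,-12,0],"rot":[0,0,0],"claw":0.12},{"linear":[-0.5,-12,0],"rot":[0,0,0],"claw":0.12},{"linear":[0,-3,11],"rot":[0,0,0],"claw":0.39},{"linear":[0,0,11],"rot":[0,0,0],"claw":0.39},{"linear":[0,0,0],"rot":[0,0,0],"claw":0.39},{"linear":[0,0,0],"rot":[0,0,0],"claw":0.39}]'; python3 -c "from h import *;look(8)"
```

```text
clock: 7.42
tcp_pos: [0.5421, -0.1564, 0.0695]
ee_rot: [-0.281, 0.665, 0.621, 0.306]
ft_force: [-2.0, 1.1, -0.1]
opening: 0.69
t 7.4167 tcp [ 542.1 -156.4   69.5] F [-2.   1.1 -0.1] op 0.69 q [ 0.92  0.88 -0.47  1.58 -0.42  1.2   0.71]
[[ 0.042  0.997  0.058]
 [ 0.654 -0.071  0.753]
 [ 0.755  0.006 -0.656]]
rot to go (45deg push pose) [-0.07   0.011  0.016]
```

View pics/l8.png

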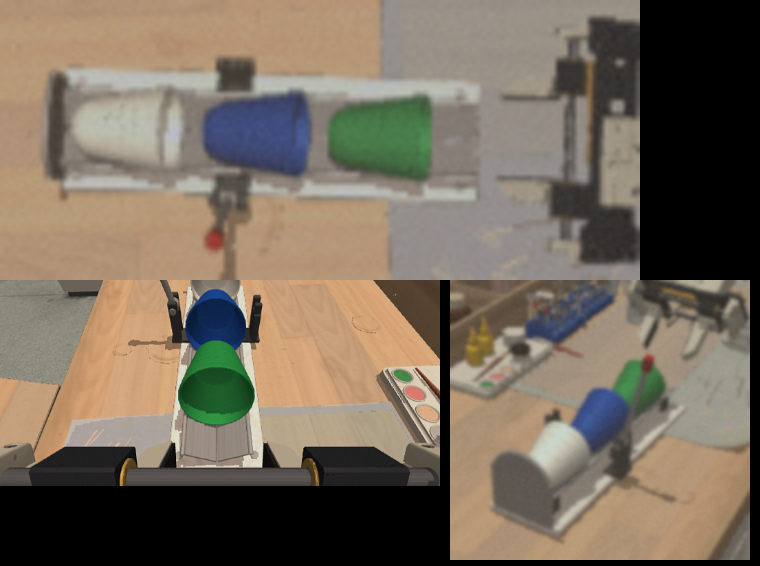

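```bash
python3 -m creep '[{"linear":[0,9,0],"rot":[0,0,0.015],"claw":0.39},{"linear":[0.3,9,0],"rot":[0,0,0],"claw":0.39},{"linear":[0.3,9,0],"rot":[0,0,0],"claw":0.39},{"linear":[0.3,9,0],"rot":[0,0,0],"claw":0.39},{"linear":[0.3,9,0],"rot":[0,0,0],"claw":0.39},{"linear":[0.3,9,0],"rot":[0,0,0],"claw":0.39},{"linear":[0.3,9,0],"rot":[0,0,0],"claw":0.39},{"linear":[0.3,9,0],"rot":[0,0,0],"claw":0.39}]'; python3 -c "from h import *;look(9)"
```

```text
clock: 8.23
tcp_pos: [0.5443, -0.0744, 0.0687]
ee_rot: [-0.284, 0.659, 0.627, 0.303]
ft_force: [1.0, -2.5, 1.4]
opening: 0.692
t 8.2333 tcp [544.3 -74.4  68.7] F [ 1.  -2.5  1.4] op 0.69 q [ 0.86  0.84 -0.51  1.7  -0.47  1.07  0.69]
[[ 0.029  0.999  0.043]
 [ 0.654 -0.052  0.755]
 [ 0.756  0.006 -0.654]]
rot to go (45deg push pose) [-0.072  0.01  -0.003]
```

View pics/l9.png

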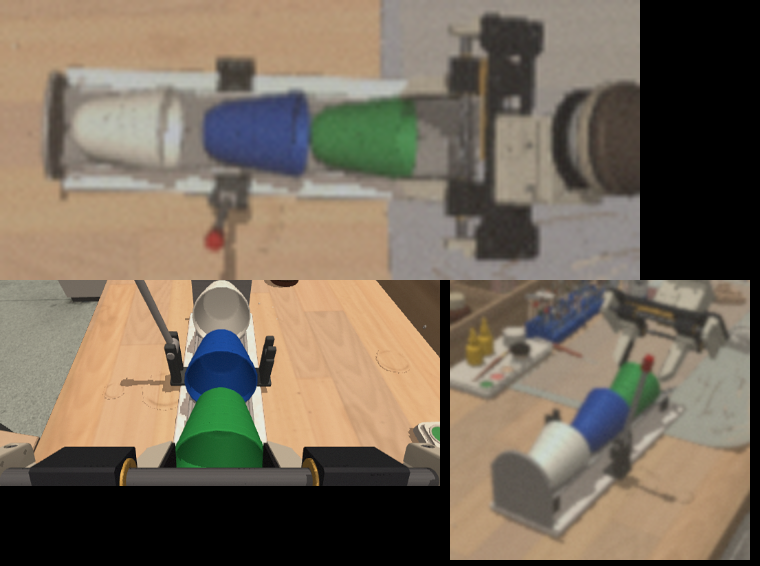

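Run:
```python
from h import *
a=np.load('pics/top9.png.npz')['color'][190:235,310:380]; w=np.load('pics/w9.png.npz')['color'][180:330,200:440]
b=cv2.resize(a,(560,360),interpolation=cv2.INTER_CUBIC);c=cv2.resize(w,(380,237))
o=np.zeros((600,560,3),np.uint8);o[:360]=b;o[360:597,:380]=c;cv2.imwrite('pics/z9.png',o[:,:,::-1])
```

```text
(no output)
```

View pics/z9.png

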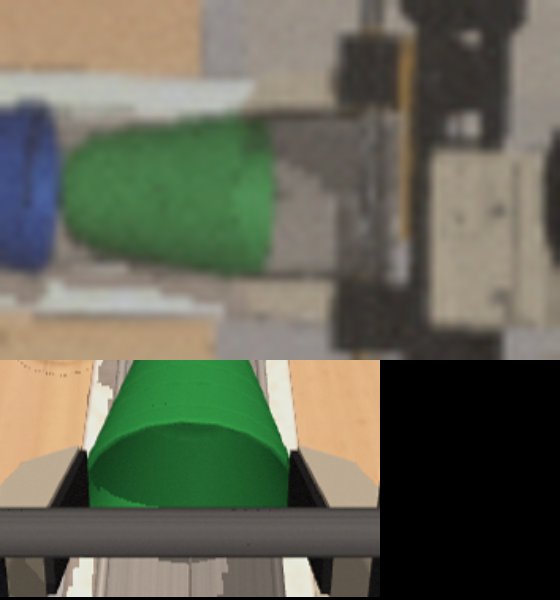

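Run:
```python
from h import *
s=dict(np.load('pics/top6.png.npz'));P=cloud(s)
for v in (204,205,206,207,208,209,210,214,218,221,222,223,224,225):
    print(v,[tuple(int(a) for a in P[v,u]*1000) for u in range(360,380,2)])
```

```text
204 [(579, -161, 3), (579, -167, 5), (579, -174, 2), (579, -181, 5), (575, -181, 73), (575, -187, 77), (574, -193, 82), (574, -199, 87), (573, -205, 94), (573, -211, 101)]
205 [(576, -160, 2), (575, -167, 9), (575, -174, 8), (572, -175, 71), (572, -181, 73), (571, -187, 79), (570, -192, 90), (503, -36, 1481), (570, -205, 96), (569, -210, 102)]
206 [(572, -160, 6), (572, -167, 6), (572, -174, 6), (569, -175, 67), (568, -181, 75), (568, -187, 78), (567, -192, 91), (567, -199, 90), (566, -204, 99), (566, -211, 97)]
207 [(569, -160, 2), (568, -167, 10), (568, -174, 6), (568, -181, 8), (566, -182, 56), (565, -188, 67), (565, -195, 66), (564, -200, 75), (564, -206, 80), (564, -212, 84)]
208 [(565, -160, 1), (565, -167, 5), (565, -173, 9), (565, -181, 3), (564, -187, 6), (565, -195, -2), (564, -202, 1), (564, -208, 8), (564, -215, 10), (564, -222, 4)]
209 [(562, -160, 0), (562, -167, 3), (562, -174, 2), (561, -181, 2), (561, -188, 3), (561, -195, 4), (561, -201, 7), (561, -208, 6), (561, -216, 0), (560, -223, 2)]
210 [(558, -160, 4), (558, -167, 5), (558, -174, 4), (558, -180, 7), (558, -18
[... 577 characters left out ...]
, -221, 6)]
222 [(517, -159, 0), (517, -166, 3), (516, -173, -3), (516, -180, -4), (516, -186, 5), (516, -194, 0), (516, -201, 0), (516, -207, 5), (515, -214, 3), (515, -221, 2)]
223 [(513, -159, 3), (513, -165, 5), (513, -173, 0), (512, -173, 69), (512, -179, 72), (512, -185, 81), (512, -190, 93), (512, -197, 92), (511, -203, 97), (511, -210, 90)]
224 [(510, -159, 0), (510, -166, 3), (510, -173, -1), (509, -172, 77), (509, -179, 73), (509, -185, 84), (509, -191, 84), (508, -196, 94), (508, -202, 102), (508, -208, 108)]
225 [(506, -158, 3), (506, -166, -3), (506, -173, -1), (506, -173, 67), (506, -178, 80), (505, -185, 83), (505, -191, 82), (505, -197, 91), (505, -202, 98), (505, -205, 131)]
```

The depth map shows the real fingertips end about 22 mm behind the stated TCP along the tool axis. That explains both misses: the tips were roughly 14 mm higher and 16 mm further back than I assumed. I'll back off and re-aim with that offset.

```bash
python3 -m creep '[{"linear":[-0.5,-12,0],"rot":[0,0,0],"claw":0.39},{"linear":[-0.5,-12,0],"rot":[0,0,0],"claw":0.39},{"linear":[-0.5,-12,0],"rot":[0,0,0],"claw":0.39},{"linear":[0,-2,-8],"rot":[0,0,0],"claw":0.4},{"linear":[0,0,-8],"rot":[0,0,0],"claw":0.4},{"linear":[0,0,0],"rot":[0,0,0],"claw":0.4}]'
python3 - <<'E'
from h import *
look(10)
s=dict(np.load('pics/top10.png.npz'));P=cloud(s);c=s['color'].astype(int)
g=(c[...,1]>c[...,0]+25)&(c[...,1]>c[...,2]+15);v,u=np.nonzero(g);k=(v>190)&(v<235)&(u>300)&(u<370)
for uu in range(340,352): print(uu,sorted(v[k&(u==uu)])[:1],sorted(v[k&(u==uu)])[-1:])
for uu in range(344,362): print(uu,[tuple(int(a) for a in P[v,uu]*1000) for v in (202,203,204,205,223,224,225,226)])
E
```

```text
clock: 8.88
tcp_pos: [0.5404, -0.1212, 0.0494]
ee_rot: [-0.284, 0.66, 0.626, 0.302]
ft_force: [-0.4, 0.1, 0.0]
opening: 0.7
t 8.8833 tcp [ 540.4 -121.2   49.4] F [-0.4  0.1  0. ] op 0.7 q [ 0.89  0.89 -0.48  1.64 -0.43  1.13  0.72]
[[ 0.033  0.999  0.042]
 [ 0.655 -0.054  0.753]
 [ 0.754  0.003 -0.656]]
rot to go (45deg push pose) [-0.069  0.006 -0.001]
340 [np.int64(205)] [np.int64(223)]
341 [np.int64(206)] [np.int64(223)]
342 [np.int64(206)] [np.int64(221)]
343 [np.int64(213)] [np.int64(214)]
344 [] []
345 [] []
346 [] []
347 [] []
348 [] []
349 [] []
350 [] []
351 [] []
344 [(587, -105, 11), (583, -104, 18), (579, -103, 39), (575, -103, 45), (514, -101, 47), (511, -101, 47), (508, -103, 13), (504, -103, 11)]
345 [(587, -108, 16), (583, -108, 14), (580, -108, 10), (575, -107, 39), (514, -105, 43), (511, -105, 41), (508, -106, 8), (504, -106, 12)]
346 [(587, -112, 13), (583, -111, 14), (579, -111, 20), (575, -110, 43), (514, -108, 38), (511, -108, 40), (507, -110, 11), (504, -109, 14)]
347 [(586, -115, 18), (583, -115, 12), (580, -115, 9), (575, -113, 43), (514, -112, 43), (511, -11
[... 1298 characters left out ...]
357 [(582, -144, 79), (579, -144, 81), (575, -144, 84), (573, -145, 71), (513, -145, 41), (510, -145, 39), (506, -142, 79), (503, -142, 85)]
358 [(582, -147, 85), (578, -147, 89), (575, -147, 87), (572, -148, 77), (513, -149, 40), (510, -148, 47), (506, -145, 89), (503, -145, 89)]
359 [(582, -150, 86), (578, -150, 92), (575, -150, 86), (572, -151, 75), (513, -155, 1), (510, -155, -1), (503, -36, 1481), (503, -148, 85)]
360 [(581, -153, 91), (578, -154, 85), (575, -153, 89), (572, -154, 78), (513, -159, 3), (510, -159, 1), (506, -152, 87), (503, -152, 86)]
361 [(581, -157, 90), (578, -156, 91), (574, -156, 95), (572, -158, 72), (513, -162, 4), (510, -162, 3), (506, -154, 91), (503, -154, 92)]
```

View pics/l10.png

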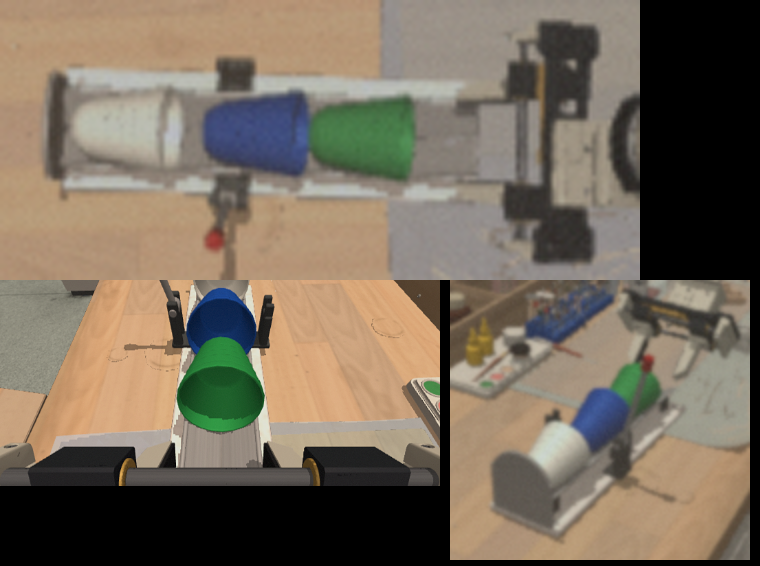

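```bash
python3 -m creep '[{"linear":[2,9,2],"rot":[0,0,0],"claw":0.4},{"linear":[1,9,2],"rot":[0,0,0],"claw":0.4},{"linear":[0.5,9,0],"rot":[0,0,0],"claw":0.4},{"linear":[0.5,9,0],"rot":[0,0,0],"claw":0.4},{"linear":[0.5,9,0],"rot":[0,0,0],"claw":0.4},{"linear":[0.5,9,0],"rot":[0,0,0],"claw":0.4},{"linear":[0.5,9,0],"rot":[0,0,0],"claw":0.4},{"linear":[0.5,9,0],"rot":[0,0,0],"claw":0.4}]'; python3 -c "from h import *;look(11)"
```

```text
clock: 9.7
tcp_pos: [0.5484, -0.0393, 0.0576]
ee_rot: [-0.283, 0.658, 0.628, 0.303]
ft_force: [-0.3, -1.7, 1.8]
opening: 0.703
t 9.7 tcp [548.4 -39.3  57.6] F [-0.3 -1.7  1.8] op 0.7 q [ 0.82  0.84 -0.53  1.75 -0.49  1.    0.69]
[[ 0.028  0.999  0.042]
 [ 0.656 -0.05   0.753]
 [ 0.755  0.007 -0.656]]
rot to go (45deg push pose) [-0.069  0.011 -0.005]
```

View pics/l11.png

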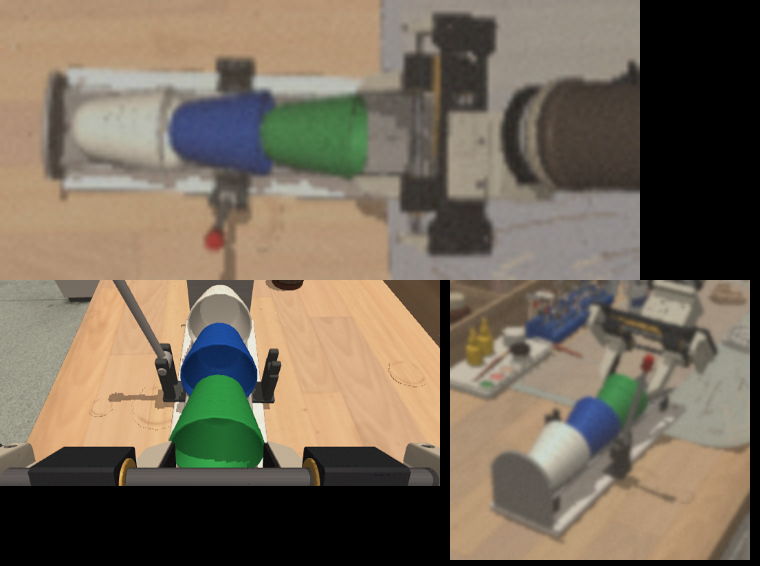

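```bash
python3 -m creep '[{"linear":[0.4,8,-0.5],"rot":[0,0,0],"claw":0.4},{"linear":[0.4,8,-0.5],"rot":[0,0,0],"claw":0.4},{"linear":[0.4,8,-0.5],"rot":[0,0,0],"claw":0.4},{"linear":[0.4,8,-0.5],"rot":[0,0,0],"claw":0.4},{"linear":[0.4,8,0],"rot":[0,0,0],"claw":0.4},{"linear":[0.4,8,0],"rot":[0,0,0],"claw":0.4},{"linear":[0.4,8,0],"rot":[0,0,0],"claw":0.4}]'; python3 -c "from h import *;look(12)"
```

```text
clock: 10.43
tcp_pos: [0.5518, 0.016, 0.0548]
ee_rot: [-0.282, 0.661, 0.626, 0.302]
ft_force: [-0.8, 0.4, 0.1]
opening: 0.699
t 10.4333 tcp [551.8  16.   54.8] F [-0.8  0.4  0.1] op 0.7 q [ 0.77  0.83 -0.57  1.82 -0.53  0.9   0.67]
[[ 0.032  0.998  0.046]
 [ 0.657 -0.056  0.752]
 [ 0.753  0.006 -0.658]]
rot to go (45deg push pose) [-0.067  0.01   0.001]
```

View pics/l12.png

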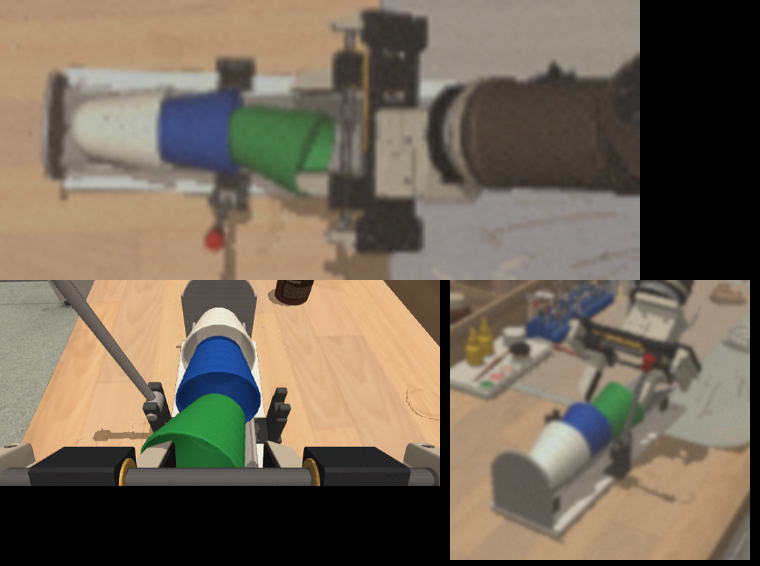

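Green has yawed toward the robot's side and one finger has slipped inside it. I'll back off and look.

```bash
python3 -m creep '[{"linear":[-0.5,-12,0],"rot":[0,0,0],"claw":0.4},{"linear":[-0.5,-12,0],"rot":[0,0,0],"claw":0.4},{"linear":[-0.5,-12,0],"rot":[0,0,0],"claw":0.4},{"linear":[-0.5,-12,0],"rot":[0,0,0],"claw":0.4},{"linear":[-0.5,-12,0],"rot":[0,0,0],"claw":0.4},{"linear":[-0.5,-12,0],"rot":[0,0,0],"claw":0.4}]'; python3 -c "from h import *;look(13)"
```

```text
clock: 11.08
tcp_pos: [0.5476, -0.0638, 0.0544]
ee_rot: [-0.282, 0.661, 0.627, 0.302]
ft_force: [0.1, 0.0, -0.3]
opening: 0.698
t 11.0833 tcp [547.6 -63.8  54.4] F [ 0.1  0.  -0.3] op 0.7 q [ 0.84  0.86 -0.51  1.72 -0.47  1.03  0.69]
[[ 0.032  0.998  0.045]
 [ 0.658 -0.055  0.751]
 [ 0.753  0.006 -0.658]]
rot to go (45deg push pose) [-0.066  0.009  0.   ]
```

View pics/l13.png

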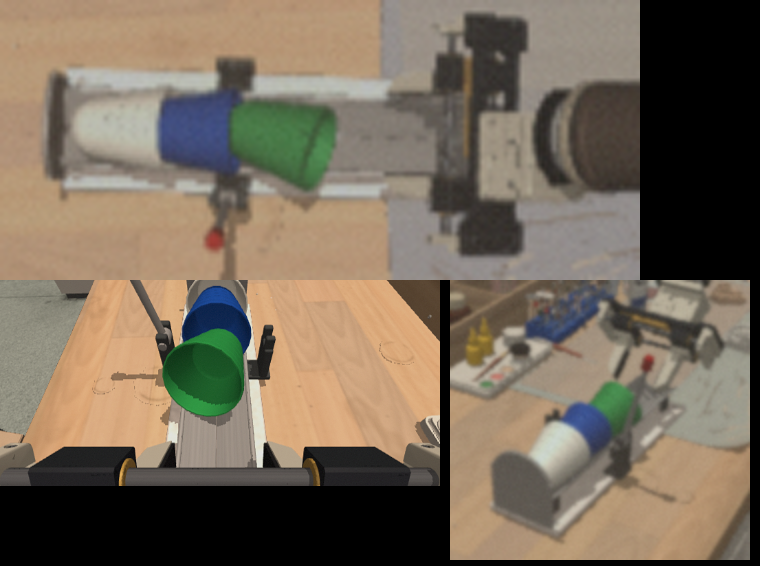

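```bash
python3 -m creep '[{"linear":[-3,0,5],"rot":[0,0,0],"claw":1},{"linear":[-3,0,5],"rot":[0,0,0],"claw":1},{"linear":[-3,0,0],"rot":[0,0,0],"claw":1},{"linear":[0,0,0],"rot":[0,0,0],"claw":1},{"linear":[0,0,0],"rot":[0,0,0],"claw":1}]'; python3 -c "from h import *;look(14)"
```

```text
clock: 11.65
tcp_pos: [0.5373, -0.0601, 0.0666]
ee_rot: [-0.283, 0.659, 0.627, 0.302]
ft_force: [0.0, 0.1, 0.5]
opening: 0.982
t 11.65 tcp [537.3 -60.1  66.6] F [0.  0.1 0.5] op 0.98 q [ 0.85  0.83 -0.52  1.74 -0.48  1.04  0.7 ]
[[ 0.03   0.999  0.043]
 [ 0.656 -0.052  0.753]
 [ 0.754  0.006 -0.657]]
rot to go (45deg push pose) [-0.069  0.009 -0.002]
```

View pics/l14.png

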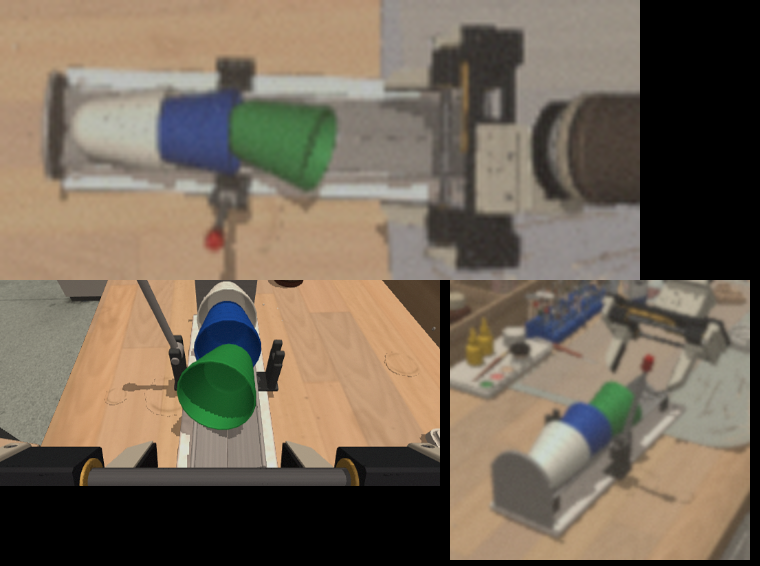

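```bash
python3 -m creep '[{"linear":[0,10,0],"rot":[0,0,0],"claw":1},{"linear":[0,10,0],"rot":[0,0,0],"claw":1},{"linear":[0,10,0],"rot":[0,0,0],"claw":1},{"linear":[0,10,0],"rot":[0,0,0],"claw":1},{"linear":[0,10,0],"rot":[0,0,0],"claw":1},{"linear":[0,10,0],"rot":[0,0,0],"claw":1},{"linear":[0,8,0],"rot":[0,0,0],"claw":1},{"linear":[0,0,0],"rot":[0,0,0],"claw":1}]'; python3 -c "from h import *;look(15)"
```

```text
clock: 12.47
tcp_pos: [0.5366, 0.0177, 0.0664]
ee_rot: [-0.285, 0.658, 0.628, 0.302]
ft_force: [0.3, -0.2, -0.2]
opening: 1.0
t 12.4667 tcp [536.6  17.7  66.4] F [ 0.3 -0.2 -0.2] op 1.0 q [ 0.79  0.8  -0.57  1.85 -0.54  0.91  0.67]
[[ 0.029  0.999  0.04 ]
 [ 0.655 -0.049  0.754]
 [ 0.755  0.005 -0.655]]
rot to go (45deg push pose) [-0.07   0.008 -0.005]
```

View pics/l15.png

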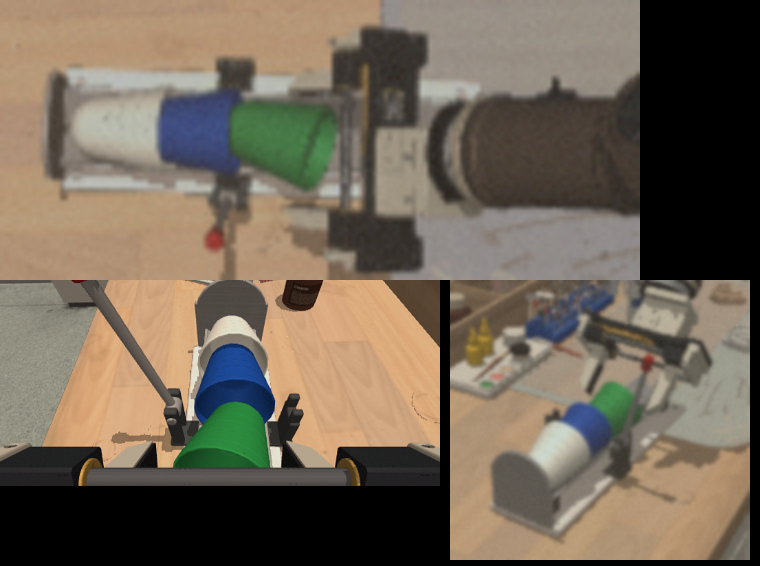

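```bash
python3 -m creep '[{"linear":[4,0,0],"rot":[0,0,0],"claw":0.3},{"linear":[4,0,0],"rot":[0,0,0],"claw":0.3},{"linear":[3,0,0],"rot":[0,0,0],"claw":0.3},{"linear":[2,0,0],"rot":[0,0,0],"claw":0.3},{"linear":[0,0,0],"rot":[0,0,0],"claw":0.3},{"linear":[0,0,0],"rot":[0,0,0],"claw":0.3}]' 5; python3 -c "from h import *;look(16)"
```

```text
clock: 13.12
tcp_pos: [0.551, 0.0117, 0.0654]
ee_rot: [-0.284, 0.66, 0.626, 0.302]
ft_force: [-1.2, -1.0, 2.5]
opening: 0.705
t 13.1167 tcp [551.   11.7  65.4] F [-1.2 -1.   2.5] op 0.71 q [ 0.77  0.82 -0.56  1.81 -0.53  0.93  0.66]
[[ 0.034  0.999  0.043]
 [ 0.656 -0.054  0.753]
 [ 0.754  0.003 -0.657]]
rot to go (45deg push pose) [-0.069  0.006 -0.   ]
```

View pics/l16.png

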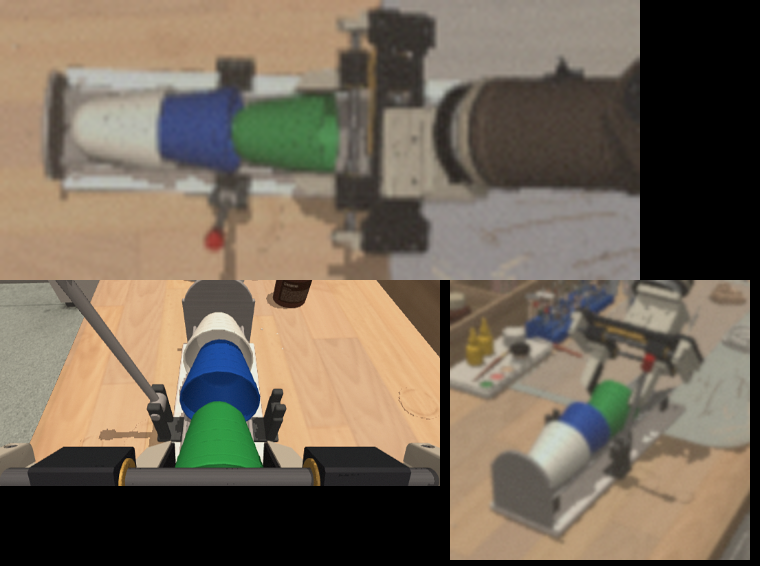

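```bash
python3 -m creep '[{"linear":[0,0,0],"rot":[0,0,0],"claw":0.2},{"linear":[0.4,8,0],"rot":[0,0,0],"claw":0.2},{"linear":[0.4,8,0],"rot":[0,0,0],"claw":0.2},{"linear":[0.4,8,0],"rot":[0,0,0],"claw":0.2},{"linear":[0.4,8,0],"rot":[0,0,0],"claw":0.2}]' 15; python3 -c "from h import *;look(17)"
```

```text
clock: 13.68
tcp_pos: [0.5529, 0.0391, 0.0652]
ee_rot: [-0.282, 0.663, 0.625, 0.301]
ft_force: [-3.0, -5.6, 6.9]
opening: 0.694
t 13.6833 tcp [552.9  39.1  65.2] F [-3.  -5.6  6.9] op 0.69 q [ 0.75  0.81 -0.58  1.84 -0.56  0.88  0.64]
[[ 0.038  0.998  0.047]
 [ 0.659 -0.06   0.75 ]
 [ 0.751  0.003 -0.66 ]]
rot to go (45deg push pose) [-0.064  0.006  0.006]
```

View pics/l17.png

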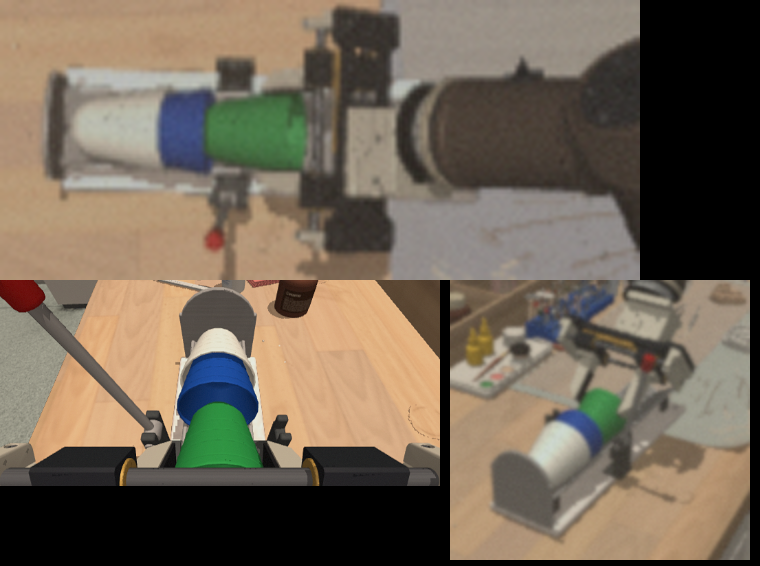

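```bash
python3 -m creep '[{"linear":[0.4,8,0],"rot":[0,0,0],"claw":0.2},{"linear":[0.4,8,0],"rot":[0,0,0],"claw":0.2},{"linear":[0.4,8,0],"rot":[0,0,0],"claw":0.2},{"linear":[0.4,8,0],"rot":[0,0,0],"claw":0.2}]' 15; python3 -c "from h import *;look(18)"
```

```text
clock: 14.17
tcp_pos: [0.5553, 0.065, 0.0652]
ee_rot: [-0.28, 0.665, 0.623, 0.301]
ft_force: [-7.0, -13.0, 15.1]
opening: 0.655
t 14.1667 tcp [555.3  65.   65.2] F [ -7.  -13.   15.1] op 0.66 q [ 0.72  0.8  -0.6   1.87 -0.58  0.83  0.63]
[[ 0.042  0.998  0.051]
 [ 0.661 -0.066  0.747]
 [ 0.749  0.003 -0.663]]
rot to go (45deg push pose) [-0.061  0.006  0.012]
```

View pics/l18.png

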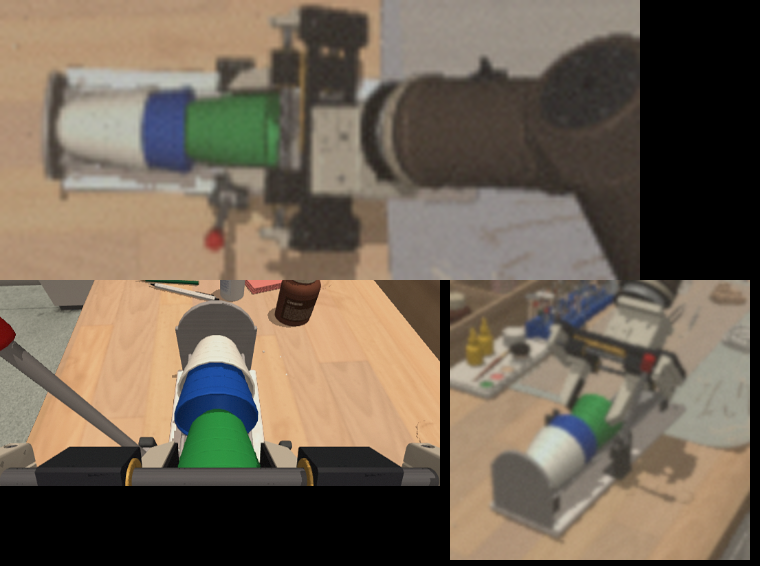

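```bash
python3 -m creep '[{"linear":[0,0,0],"rot":[0,0,0],"claw":0.65},{"linear":[0,0,0],"rot":[0,0,0],"claw":0.65},{"linear":[0,0,0],"rot":[0,0,0],"claw":0.65},{"linear":[-0.4,-8,0],"rot":[0,0,0.012],"claw":0.65},{"linear":[-0.4,-8,0],"rot":[0,0,0],"claw":0.65},{"linear":[-0.4,-8,0],"rot":[0,0,0],"claw":0.65},{"linear":[0,-3,0],"rot":[0,0,0],"claw":0.65},{"linear":[0,0,0],"rot":[0,0,0],"claw":0.65}]' 15; python3 -c "from h import *;look(19)"
```

```text
clock: 14.98
tcp_pos: [0.5537, 0.0352, 0.0647]
ee_rot: [-0.282, 0.661, 0.628, 0.299]
ft_force: [-3.0, 1.3, 0.8]
opening: 0.823
t 14.9833 tcp [553.7  35.2  64.7] F [-3.   1.3  0.8] op 0.82 q [ 0.74  0.81 -0.57  1.83 -0.55  0.89  0.64]
[[ 0.033  0.999  0.04 ]
 [ 0.661 -0.052  0.749]
 [ 0.75   0.002 -0.662]]
rot to go (45deg push pose) [-0.062  0.005 -0.002]
```

View pics/l19.png

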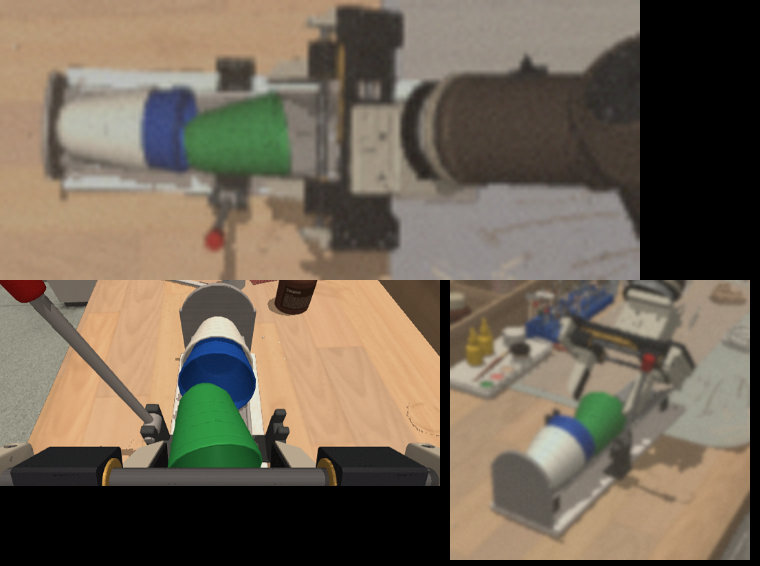

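```bash
python3 -m creep '[{"linear":[0,-4,0],"rot":[0,0,0],"claw":0.3},{"linear":[0,0,0],"rot":[0,0,0],"claw":0.3},{"linear":[0,0,0],"rot":[0,0,0],"claw":0.3},{"linear":[0,0,0],"rot":[0,0,0],"claw":0.2},{"linear":[0.4,7,0],"rot":[0,0,0],"claw":0.2},{"linear":[0.4,7,0],"rot":[0,0,0],"claw":0.2},{"linear":[0.4,7,0],"rot":[0,0,0],"claw":0.2}]' 20; python3 -c "from h import *;look(20)"
```

```text
clock: 15.72
tcp_pos: [0.5558, 0.0497, 0.0681]
ee_rot: [-0.282, 0.662, 0.627, 0.3]
ft_force: [-4.0, -18.8, 19.1]
opening: 0.684
t 15.7167 tcp [555.8  49.7  68.1] F [ -4.  -18.8  19.1] op 0.68 q [ 0.73  0.8  -0.58  1.84 -0.56  0.87  0.63]
[[ 0.034  0.998  0.043]
 [ 0.661 -0.055  0.749]
 [ 0.75   0.003 -0.661]]
rot to go (45deg push pose) [-0.062  0.006  0.001]
```

View pics/l20.png

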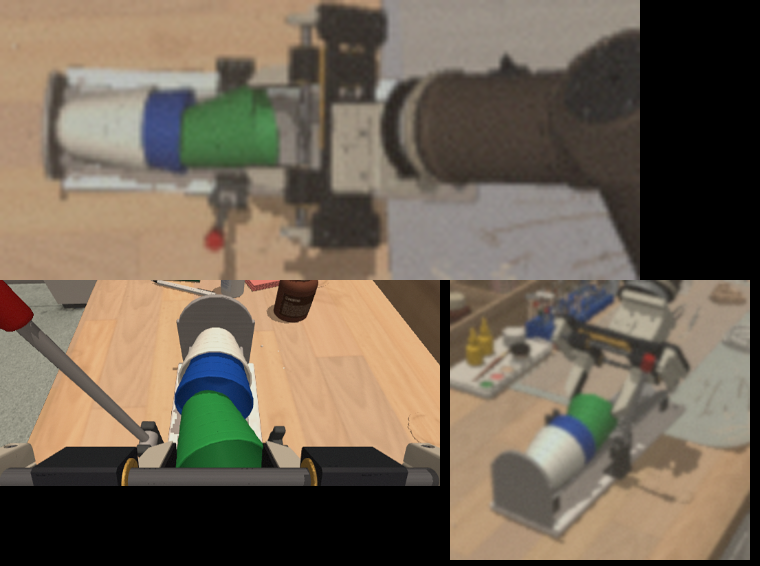

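```bash
python3 -m creep '[{"linear":[-2,0,-2],"rot":[0,0,0],"claw":0.2},{"linear":[-2,3,-2],"rot":[0,0,0],"claw":0.2},{"linear":[0.3,8,-1],"rot":[0,0,0],"claw":0.2},{"linear":[0.3,8,-1],"rot":[0,0,0],"claw":0.2},{"linear":[0.3,8,0],"rot":[0,0,0],"claw":0.2}]' 25; python3 -c "from h import *;look(21)"
```

```text
clock: 16.28
tcp_pos: [0.5653, 0.0604, 0.0686]
ee_rot: [-0.269, 0.668, 0.624, 0.305]
ft_force: [-6.6, -24.9, 24.2]
opening: 0.687
t 16.2833 tcp [565.3  60.4  68.6] F [ -6.6 -24.9  24.2] op 0.69 q [ 0.72  0.79 -0.6   1.86 -0.58  0.82  0.63]
[[ 0.036  0.997  0.072]
 [ 0.669 -0.077  0.739]
 [ 0.742  0.021 -0.67 ]]
rot to go (45deg push pose) [-0.05   0.025  0.022]
```

View pics/l21.png

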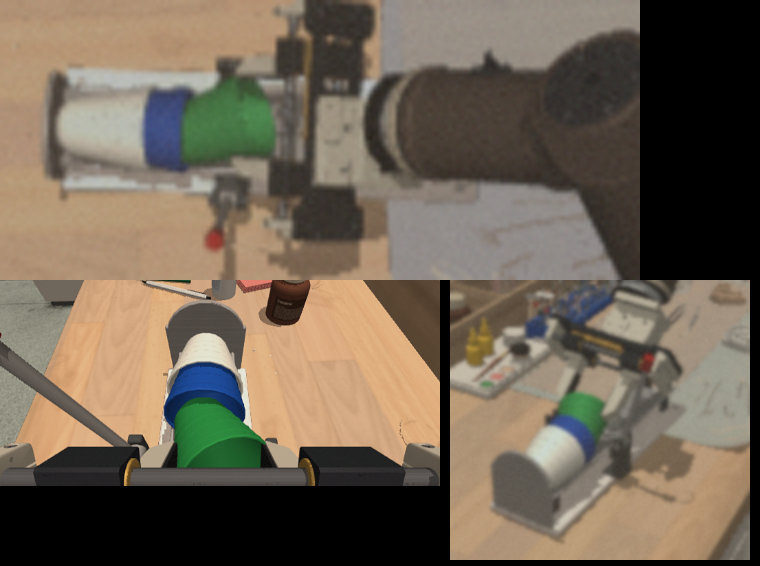

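```bash
python3 -m creep '[{"linear":[-2,0,0],"rot":[0,0,0],"claw":0.7},{"linear":[-3,0,0],"rot":[0,0,0],"claw":0.7},{"linear":[-3,0,0],"rot":[0,0,0],"claw":0.7},{"linear":[-2,-9,0],"rot":[0,0,0.02],"claw":0.7},{"linear":[-0.5,-9,0],"rot":[0,0.02,0],"claw":0.7},{"linear":[-0.5,-9,0],"rot":[0,0,0],"claw":0.7},{"linear":[-0.5,-9,0],"rot":[0,0,0],"claw":0.7},{"linear":[-0.5,-9,0],"rot":[-0.06,0,0],"claw":0.7},{"linear":[-0.5,-9,0],"rot":[0,0,0],"claw":0.7},{"linear":[-0.5,-9,0],"rot":[0,0,0],"claw":0.7}]' 20; python3 -c "from h import *;look(22)"
```

```text
clock: 17.27
tcp_pos: [0.5505, -0.0046, 0.0676]
ee_rot: [-0.257, 0.671, 0.638, 0.276]
ft_force: [-0.6, -1.1, -0.1]
opening: 0.851
t 17.2667 tcp [550.5  -4.6  67.6] F [-0.6 -1.1 -0.1] op 0.85 q [ 0.75  0.76 -0.53  1.81 -0.5   0.92  0.62]
[[ 0.033  0.999  0.042]
 [ 0.714 -0.053  0.698]
 [ 0.699  0.007 -0.715]]
rot to go (45deg push pose) [ 0.012  0.006 -0.001]
```

View pics/l22.png

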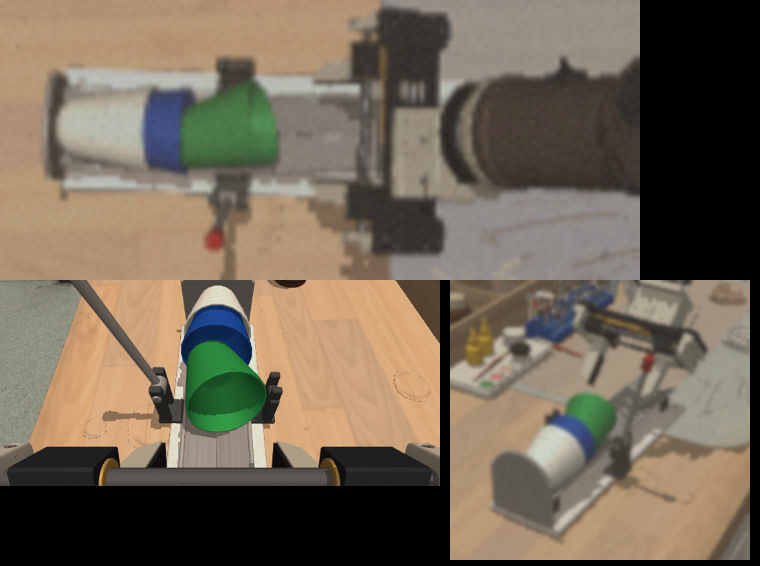

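```bash
python3 -m creep '[{"linear":[0,-4,0],"rot":[0,0,0],"claw":-1},{"linear":[0,-4,0],"rot":[0,0,0],"claw":-1},{"linear":[0,0,0],"rot":[0,0,0],"claw":-1},{"linear":[0,0,0],"rot":[0,0,0],"claw":-1},{"linear":[0,0,-10],"rot":[0,0,0],"claw":-1},{"linear":[0,0,-10],"rot":[0,0,0],"claw":-1},{"linear":[0,0,-10],"rot":[0,0,0],"claw":-1},{"linear":[0,0,-10],"rot":[0,0,0],"claw":-1},{"linear":[0,0,0],"rot":[0,0,0],"claw":-1}]' 20; python3 -c "from h import *;look(23)"
```

```text
clock: 18.17
tcp_pos: [0.5545, -0.0118, 0.0274]
ee_rot: [-0.258, 0.67, 0.636, 0.281]
ft_force: [1.2, -3.3, 10.9]
opening: 0.249
t 18.1667 tcp [554.5 -11.8  27.4] F [ 1.2 -3.3 10.9] op 0.25 q [ 0.75  0.84 -0.52  1.81 -0.49  0.87  0.66]
[[ 0.032  0.998  0.049]
 [ 0.708 -0.057  0.704]
 [ 0.705  0.012 -0.709]]
rot to go (45deg push pose) [0.003 0.012 0.003]
```

View pics/l23.png

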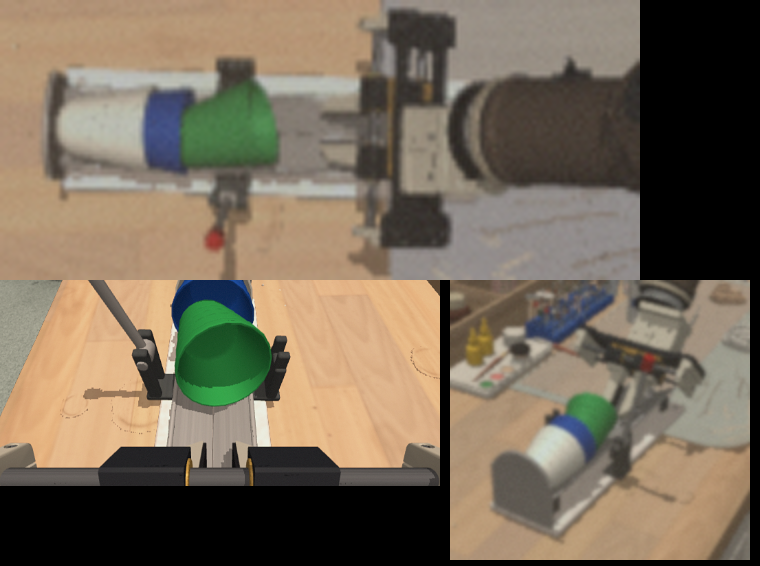

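```bash
python3 -m creep '[{"linear":[-2,0,6],"rot":[0,0,0],"claw":-1},{"linear":[-2,0,0],"rot":[0,0,0],"claw":-1},{"linear":[-1,0,0],"rot":[0,0,0],"claw":-1},{"linear":[0,0,-4],"rot":[0,0,0],"claw":-1},{"linear":[0,0,-4],"rot":[0,0,0],"claw":-1},{"linear":[0,0,0],"rot":[0,0,0],"claw":-1}]' 20
python3 - <<'E'
from h import *
look(24)
s=dict(np.load('pics/top24.png.npz'));P=cloud(s)
for uu in range(316,332): print(uu,[tuple(int(a) for a in P[v,uu]*1000) for v in range(210,217)])
E
```

```text
clock: 18.82
tcp_pos: [0.5446, -0.0109, 0.0208]
ee_rot: [-0.26, 0.671, 0.637, 0.278]
ft_force: [0.5, -0.5, 2.3]
opening: 0.004
t 18.8167 tcp [544.6 -10.9  20.8] F [ 0.5 -0.5  2.3] op 0.0 q [ 0.76  0.84 -0.52  1.82 -0.49  0.86  0.67]
[[ 0.035  0.999  0.042]
 [ 0.709 -0.054  0.703]
 [ 0.704  0.005 -0.71 ]]
rot to go (45deg push pose) [ 0.004  0.005 -0.   ]
316 [(561, -8, 31), (557, -8, 33), (554, -7, 25), (551, -7, 21), (548, -7, 20), (544, -7, 30), (541, -7, 27)]
317 [(561, -11, 24), (557, -11, 29), (503, -36, 1481), (551, -11, 25), (547, -11, 28), (544, -11, 27), (540, -11, 33)]
318 [(561, -15, 31), (557, -14, 25), (554, -14, 27), (551, -14, 21), (547, -14, 23), (544, -14, 22), (540, -14, 36)]
319 [(561, -18, 29), (557, -18, 26), (554, -18, 30), (551, -18, 23), (547, -18, 29), (544, -18, 30), (540, -17, 30)]
320 [(561, -21, 30), (557, -21, 28), (554, -21, 26), (550, -21, 45), (546, -21, 46), (543, -21, 38), (540, -21, 51)]
321 [(560, -25, 35), (556, -25, 50), (553, -25, 45), (550, -25, 49), (546, -25, 48), (543, -25, 50), (539, -24, 53)]
322 [(560, -28, 51), (556, -28, 52), (553, -28
[... 441 characters left out ...]
, (555, -42, 62), (552, -42, 68), (549, -41, 66), (546, -41, 58), (542, -41, 64), (539, -41, 67)]
327 [(559, -45, 67), (555, -45, 69), (552, -45, 72), (549, -45, 68), (545, -45, 68), (542, -45, 69), (539, -44, 69)]
328 [(558, -48, 74), (555, -48, 76), (552, -48, 72), (548, -48, 72), (545, -48, 70), (542, -48, 68), (539, -48, 66)]
329 [(557, -51, 106), (553, -51, 112), (550, -51, 110), (547, -51, 113), (545, -51, 75), (540, -51, 113), (537, -51, 110)]
330 [(556, -54, 114), (553, -54, 112), (550, -54, 115), (547, -54, 116), (545, -55, 66), (540, -54, 114), (537, -54, 116)]
331 [(556, -58, 115), (553, -57, 118), (550, -57, 116), (547, -57, 120), (545, -58, 66), (540, -57, 121), (537, -57, 118)]
```

View pics/l24.png

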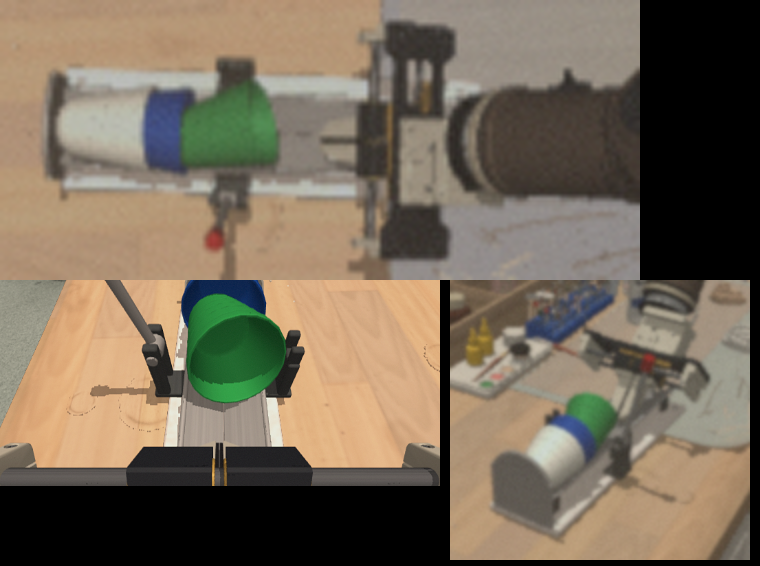

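```bash
python3 -m creep '[{"linear":[3,4,0],"rot":[0,0,0],"claw":-1},{"linear":[0.5,8,-1],"rot":[0,0,0],"claw":-1},{"linear":[0.5,8,0],"rot":[0,0,0],"claw":-1},{"linear":[0.5,8,0],"rot":[0,0,0],"claw":-1},{"linear":[0.5,8,0],"rot":[0,0,0],"claw":-1},{"linear":[0.5,8,0],"rot":[0,0,0],"claw":-1}]' 20; python3 -c "from h import *;look(25)"
```

```text
clock: 19.47
tcp_pos: [0.5512, 0.0359, 0.02]
ee_rot: [-0.259, 0.671, 0.636, 0.278]
ft_force: [0.6, -0.4, 1.2]
opening: 0.006
t 19.4667 tcp [551.2  35.9  20. ] F [ 0.6 -0.4  1.2] op 0.01 q [ 0.7   0.84 -0.55  1.86 -0.52  0.78  0.64]
[[ 0.035  0.998  0.043]
 [ 0.71  -0.056  0.702]
 [ 0.703  0.006 -0.711]]
rot to go (45deg push pose) [0.006 0.006 0.001]
```

View pics/l25.png

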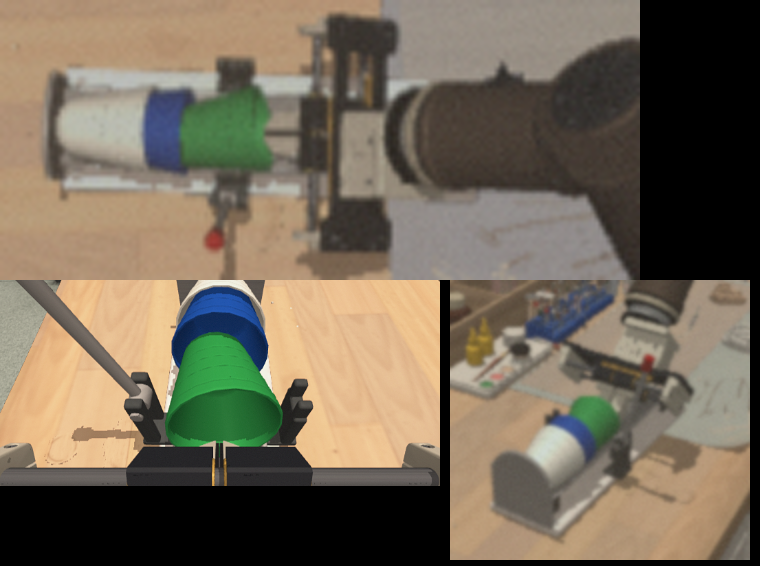

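```bash
python3 -m creep '[{"linear":[0.4,7,0],"rot":[0,0,0],"claw":-1},{"linear":[0.4,7,0],"rot":[0,0,0],"claw":-1},{"linear":[0.4,7,0],"rot":[0,0,0],"claw":-1},{"linear":[0.4,7,0],"rot":[0,0,0],"claw":-1}]' 20; python3 -c "from h import *;look(26)"
```

```text
clock: 19.95
tcp_pos: [0.5537, 0.0626, 0.0194]
ee_rot: [-0.258, 0.672, 0.636, 0.278]
ft_force: [0.1, -1.6, 1.4]
opening: 0.002
t 19.95 tcp [553.7  62.6  19.4] F [ 0.1 -1.6  1.4] op 0.0 q [ 0.67  0.83 -0.57  1.89 -0.55  0.74  0.63]
[[ 0.037  0.998  0.046]
 [ 0.712 -0.059  0.7  ]
 [ 0.702  0.006 -0.713]]
rot to go (45deg push pose) [0.008 0.006 0.004]
```

View pics/l26.png

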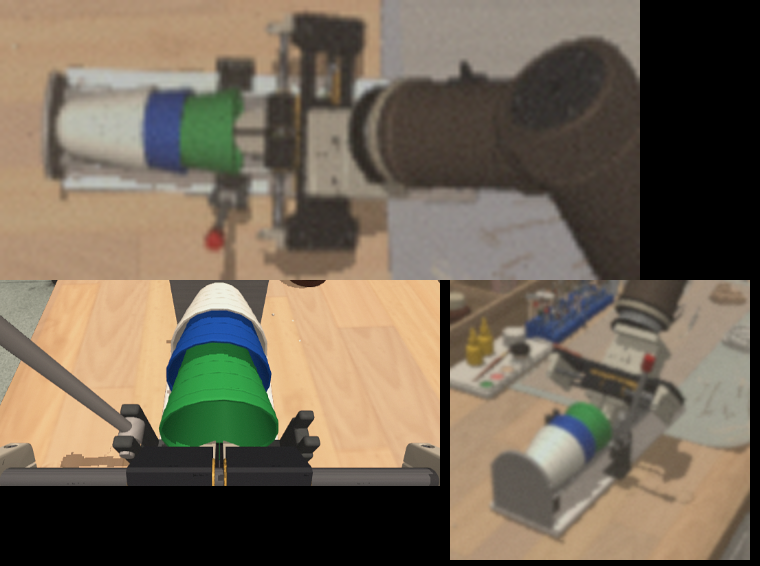

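```bash
python3 -m creep '[{"linear":[0.2,6,0],"rot":[0,0,0],"claw":-1},{"linear":[0.2,6,0],"rot":[0,0,0],"claw":-1},{"linear":[0.2,5,0],"rot":[0,0,0],"claw":-1}]' 20; python3 -m creep '[{"linear":[0.2,4,0],"rot":[0,0,0],"claw":-1},{"linear":[0.2,4,0],"rot":[0,0,0],"claw":-1}]'; python3 -c "from h import *;look(27)"
```

```text
clock: 20.35
tcp_pos: [0.5544, 0.0792, 0.0189]
ee_rot: [-0.258, 0.673, 0.635, 0.278]
ft_force: [-1.1, -7.8, 1.8]
opening: 0.006
clock: 20.52
tcp_pos: [0.555, 0.0804, 0.0177]
ee_rot: [-0.254, 0.676, 0.635, 0.276]
ft_force: [-18.5, -38.0, 37.7]
opening: 0.004
t 20.5167 tcp [555.   80.4  17.7] F [-18.5 -38.   37.7] op 0.0 q [ 0.65  0.83 -0.58  1.9  -0.56  0.7   0.61]
[[ 0.042  0.998  0.05 ]
 [ 0.717 -0.065  0.694]
 [ 0.695  0.007 -0.719]]
rot to go (45deg push pose) [0.017 0.006 0.011]
```

View pics/l27.png

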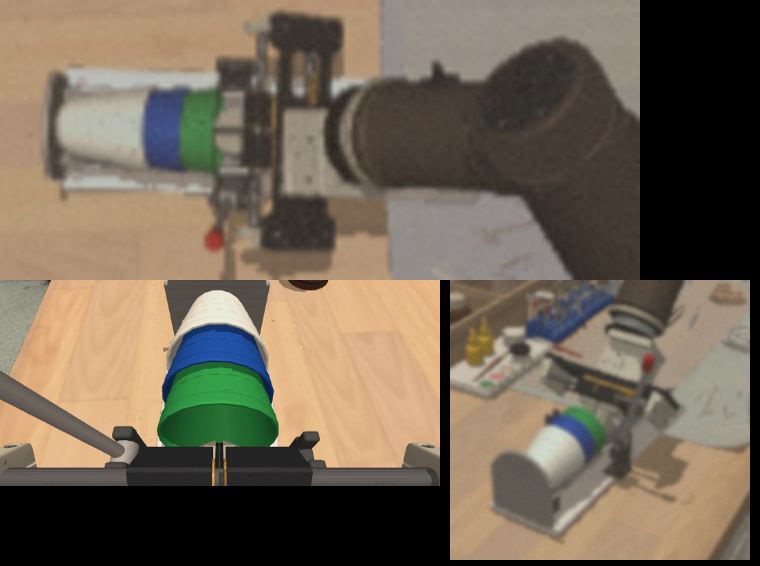

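The hard stop at 38 N, the green rim at y≈61 mm and the blue rim at y≈88 mm all agree with a stack that is home. I'll back out and verify.

```bash
python3 -m creep '[{"linear":[0,-3,0],"rot":[0,0,0],"claw":-1},{"linear":[-0.5,-9,0],"rot":[0,0,0],"claw":-1},{"linear":[-0.5,-9,0],"rot":[0,0,0],"claw":-1},{"linear":[-0.5,-9,0],"rot":[0,0,0],"claw":-1},{"linear":[-0.5,-12,0],"rot":[0,0,0],"claw":-1},{"linear":[-0.5,-12,5],"rot":[-0.05,0,0],"claw":-1},{"linear":[-0.5,-12,10],"rot":[-0.08,0,0],"claw":-1},{"linear":[0,-12,15],"rot":[-0.08,0,0],"claw":-1},{"linear":[0,-12,20],"rot":[-0.08,0,0],"claw":-1},{"linear":[0,-12,20],"rot":[-0.08,0,0],"claw":-1},{"linear":[0,-12,20],"rot":[-0.08,0,0],"claw":-1}]'
python3 - <<'E'
from h import *
look(28)
s=dict(np.load('pics/top28.png.npz'));P=cloud(s)
a=cv2.resize(s['color'][190:250,245:325],(800,600),interpolation=cv2.INTER_CUBIC);cv2.imwrite('pics/z28.png',a[:,:,::-1])
for v in (211,213): print([(u,int(P[v,u,1]*1000),int(P[v,u,2]*1000)) for u in range(252,312,2)])
E
```

```text
clock: 21.58
tcp_pos: [0.5472, -0.0497, 0.1043]
ee_rot: [-0.095, 0.723, 0.674, 0.12]
ft_force: [0.4, 1.1, -1.0]
opening: 0.004
t 21.5833 tcp [547.2 -49.7 104.3] F [ 0.4  1.1 -1. ] op 0.0 q [ 0.42  0.47 -0.29  1.86 -0.24  0.84  0.26]
[[ 0.063  0.997  0.046]
 [ 0.951 -0.074  0.3  ]
 [ 0.302  0.025 -0.953]]
rot to go (45deg push pose) [ 0.479 -0.006  0.025]
[(252, 198, 102), (254, 197, 66), (256, 189, 76), (258, 182, 79), (260, 174, 86), (262, 167, 87), (264, 160, 90), (266, 154, 89), (268, 146, 97), (270, 140, 96), (272, 133, 100), (274, 127, 98), (276, 120, 97), (278, 114, 97), (280, 107, 95), (282, 100, 103), (284, 94, 100), (286, 87, 103), (288, 81, 96), (290, 74, 102), (292, 68, 102), (294, 66, 33), (296, 60, 28), (298, 53, 26), (300, 46, 22), (302, 39, 25), (304, 32, 26), (306, 26, 24), (308, 19, 30), (310, 12, 30)]
[(252, 198, 98), (254, 197, 67), (256, 189, 73), (258, 181, 81), (260, 174, 85), (262, 168, 87), (264, 161, 84), (266, 154, 89), (268, 147, 91), (270, 141, 91), (272, 134, 93), (274, 127, 95), (276, 121, 92), (278, 113, 103), (280, 106, 105), (282, 102, 89), (284, 94, 102), (286, 88, 98), (288, 81, 98), (290, 75, 98), (292, 68, 100), (294, 66, 34), (296, 60, 23), (298, 53, 25), (300, 47, 21), (302, 40, 23), (304, 33, 28), (306, 26, 29), (308, 19, 15), (310, 12, 16)]
```

View pics/l28.png

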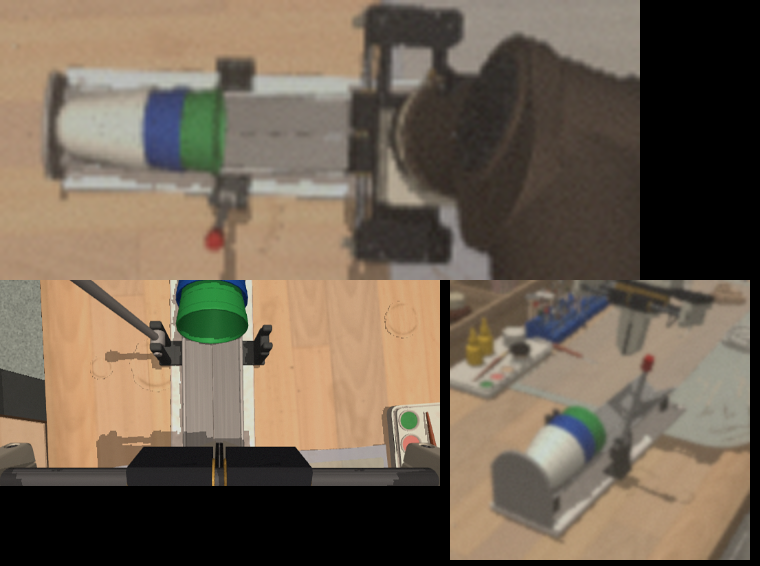

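View pics/z28.png

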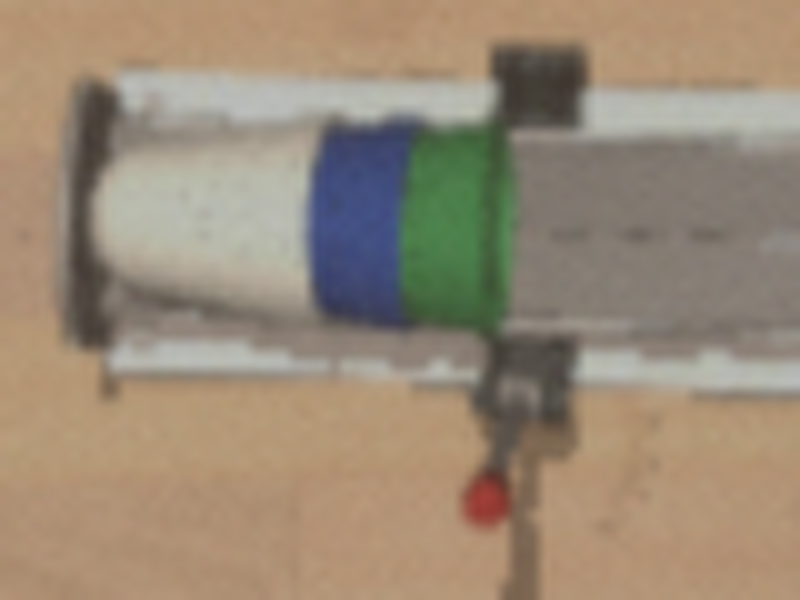

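The stack is home: lip at rack y≈+36, beakers straight. Now the bar. First I'll go round to its outer side with the tool tilted.

```bash
python3 -m creep '[{"linear":[-19,0,8],"rot":[0.065,0,0],"claw":-1},{"linear":[-19,0,8],"rot":[0.065,0,0],"claw":-1},{"linear":[-19,0,8],"rot":[0.065,0,0],"claw":-1},{"linear":[-19,0,8],"rot":[0.065,0,0],"claw":-1},{"linear":[-19,0,5],"rot":[0.065,0,0],"claw":-1},{"linear":[-19,0,5],"rot":[0.065,0,0],"claw":-1},{"linear":[0,0,0],"rot":[0,0,0],"claw":-1}]'; python3 -c "from h import *;look(29)"
```

```text
clock: 22.32
tcp_pos: [0.4297, -0.0449, 0.1463]
ee_rot: [-0.243, 0.685, 0.635, 0.263]
ft_force: [-0.3, -0.8, -0.8]
opening: 0.011
t 22.3167 tcp [429.7 -44.9 146.3] F [-0.3 -0.8 -0.8] op 0.01 q [ 0.86  0.49 -0.43  1.99 -0.55  1.06  0.74]
[[ 0.056  0.997  0.052]
 [ 0.742 -0.076  0.666]
 [ 0.668  0.001 -0.744]]
rot to go (45deg push pose) [ 0.054 -0.002  0.021]
```

View pics/l29.png

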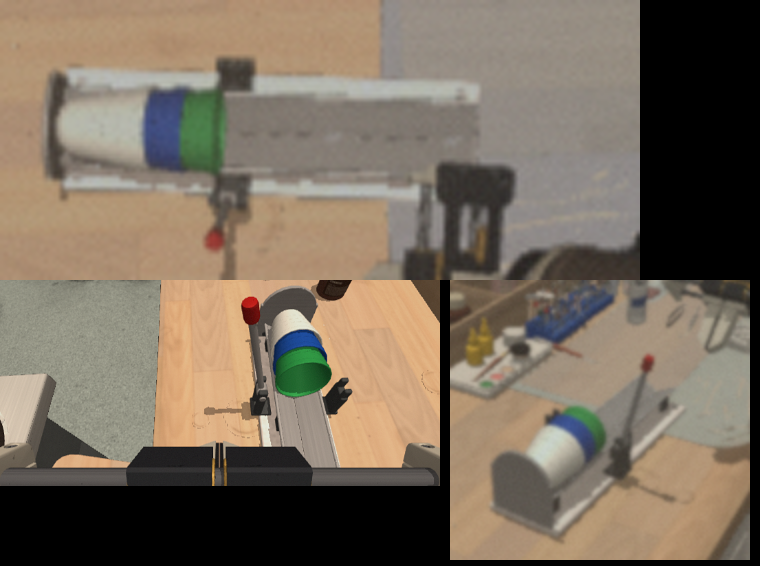

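```bash
python3 -m creep '[{"linear":[0,12,0],"rot":[0,0,0],"claw":-1},{"linear":[0,12,0],"rot":[0,0,0],"claw":-1},{"linear":[0,12,0],"rot":[0,0,0],"claw":-1},{"linear":[0,12,0],"rot":[0,0,0],"claw":-1},{"linear":[0,12,0],"rot":[0,0,0],"claw":-1},{"linear":[0,12,0],"rot":[0,0,0],"claw":-1},{"linear":[0,12,0],"rot":[0,0,0],"claw":-1},{"linear":[0,12,0],"rot":[0,0,0],"claw":-1},{"linear":[0,12,0],"rot":[0,0,0],"claw":-1},{"linear":[0,12,0],"rot":[0,0,0],"claw":-1},{"linear":[0,0,0],"rot":[0,0,0],"claw":-1}]'; python3 -c "from h import *;look(30)"
```

```text
clock: 23.38
tcp_pos: [0.4338, 0.0968, 0.1485]
ee_rot: [-0.241, 0.679, 0.643, 0.261]
ft_force: [-0.2, 0.7, 1.5]
opening: 0.004
t 23.3833 tcp [433.8  96.8 148.5] F [-0.2  0.7  1.5] op 0.0 q [ 0.69  0.43 -0.55  2.13 -0.7   0.85  0.64]
[[ 0.038  0.998  0.045]
 [ 0.747 -0.058  0.662]
 [ 0.664  0.009 -0.748]]
rot to go (45deg push pose) [0.06  0.006 0.004]
```

View pics/l30.png

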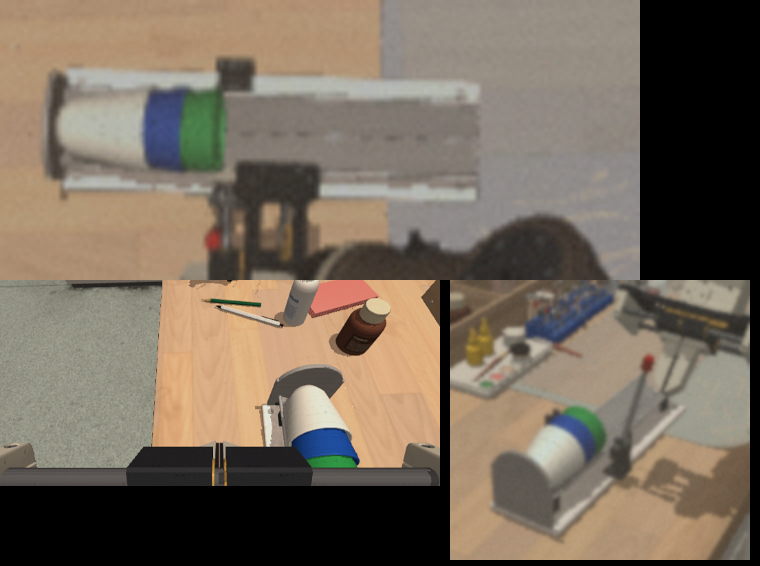

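```bash
python3 -m creep '[{"linear":[0,-14,0],"rot":[0,0,0],"claw":-1},{"linear":[0,0,0],"rot":[0,0,0],"claw":-1}]'
python3 - <<'E'
from h import *
look(31)
a=np.load('pics/top31.png.npz')['color'][190:270,260:360];cv2.imwrite('pics/z31.png',cv2.resize(a,(750,600),interpolation=cv2.INTER_CUBIC)[:,:,::-1])
E
```

```text
clock: 23.7
tcp_pos: [0.4353, 0.077, 0.1477]
ee_rot: [-0.239, 0.681, 0.641, 0.261]
ft_force: [0.3, -0.0, -0.7]
opening: 0.003
t 23.7 tcp [435.3  77.  147.7] F [ 0.3 -0.  -0.7] op 0.0 q [ 0.71  0.43 -0.53  2.12 -0.67  0.88  0.65]
[[ 0.041  0.998  0.049]
 [ 0.748 -0.063  0.66 ]
 [ 0.662  0.01  -0.749]]
rot to go (45deg push pose) [0.062 0.006 0.009]
```

View pics/z31.png

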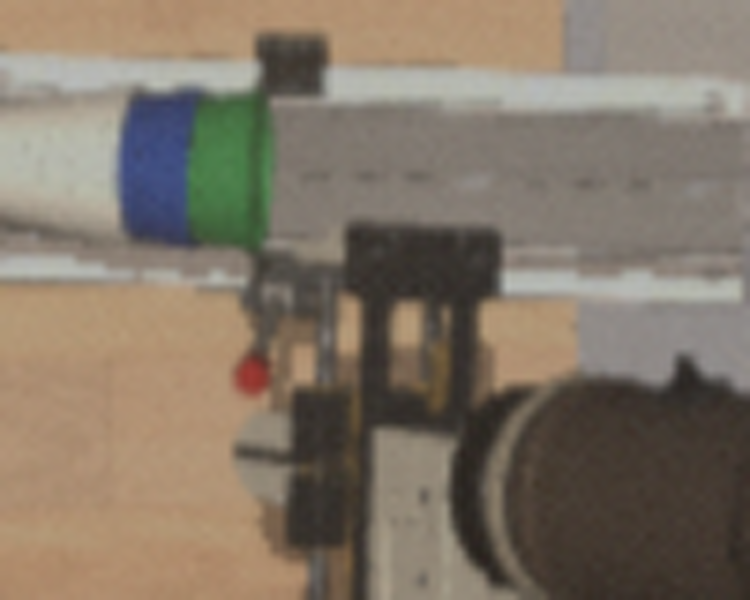

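```bash
python3 -m creep '[{"linear":[0,6,0],"rot":[0,0,0],"claw":-1},{"linear":[10,-0.5,0],"rot":[0,0,0],"claw":-1},{"linear":[10,-0.5,0],"rot":[0,0,0],"claw":-1},{"linear":[10,-0.5,0],"rot":[0,0,0],"claw":-1},{"linear":[10,-0.5,0],"rot":[0,0,0],"claw":-1},{"linear":[10,-0.5,0],"rot":[0,0,0],"claw":-1},{"linear":[10,-0.5,0],"rot":[0,0,0],"claw":-1},{"linear":[10,-0.5,0],"rot":[0,0,0],"claw":-1}]'; python3 -c "from h import *;look(32)"
```

```text
clock: 24.52
tcp_pos: [0.5112, 0.083, 0.148]
ee_rot: [-0.24, 0.68, 0.642, 0.261]
ft_force: [0.2, 0.8, -0.1]
opening: 0.005
t 24.5167 tcp [511.2  83.  148. ] F [ 0.2  0.8 -0.1] op 0.01 q [ 0.61  0.52 -0.5   1.96 -0.63  0.9   0.54]
[[ 0.04   0.998  0.047]
 [ 0.747 -0.061  0.662]
 [ 0.663  0.008 -0.748]]
rot to go (45deg push pose) [0.06  0.005 0.007]
```

View pics/l32.png

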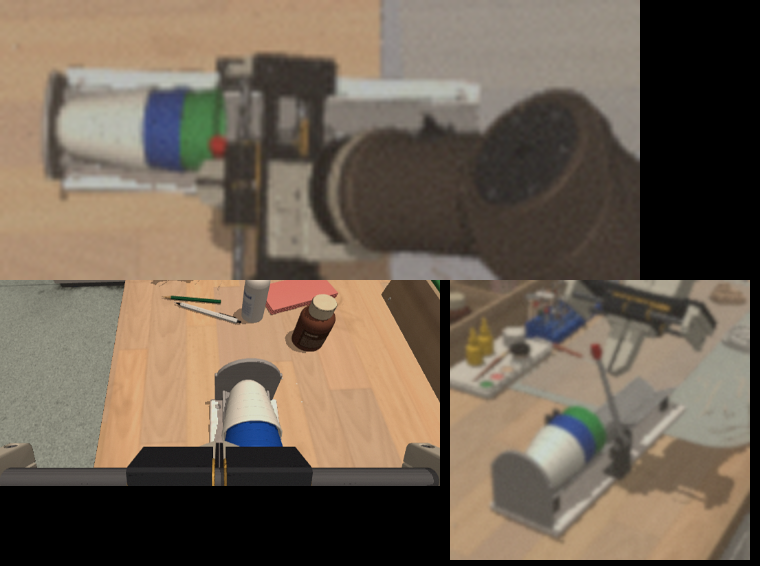

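```bash
python3 -m creep '[{"linear":[10,-1,-1],"rot":[0,0,0],"claw":-1},{"linear":[10,-1,-3],"rot":[0,0,0],"claw":-1},{"linear":[10,-1,-4],"rot":[0,0,0],"claw":-1},{"linear":[10,-1,-5],"rot":[0,0,0],"claw":-1},{"linear":[10,-1,-6],"rot":[0,0,0],"claw":-1},{"linear":[10,-1,-7],"rot":[0,0,0],"claw":-1},{"linear":[9,-1,-8],"rot":[0,0,0],"claw":-1}]'; python3 -c "from h import *;look(33)"
```

```text
clock: 25.25
tcp_pos: [0.5849, 0.0754, 0.1112]
ee_rot: [-0.24, 0.68, 0.642, 0.261]
ft_force: [-0.3, -0.3, 0.0]
opening: 0.001
t 25.25 tcp [584.9  75.4 111.2] F [-0.3 -0.3  0. ] op 0.0 q [ 0.54  0.66 -0.46  1.8  -0.59  0.89  0.51]
[[ 0.04   0.998  0.047]
 [ 0.748 -0.061  0.661]
 [ 0.663  0.008 -0.749]]
rot to go (45deg push pose) [0.061 0.005 0.007]
```

View pics/l33.png

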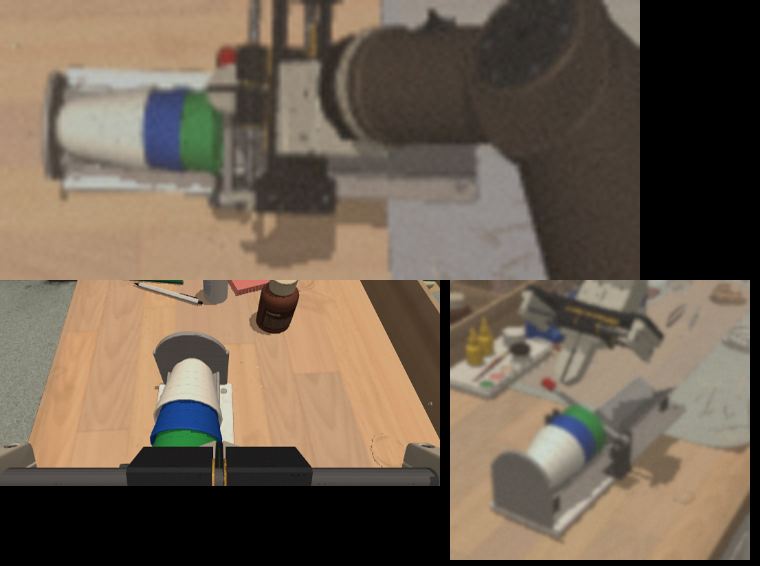

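```bash
python3 -m creep '[{"linear":[9,-1,-7],"rot":[0,0,0],"claw":-1},{"linear":[9,-1,-7],"rot":[0,0,0],"claw":-1},{"linear":[8,-1,-8],"rot":[0,0,0],"claw":-1},{"linear":[5,0,-9],"rot":[0,0,0],"claw":-1},{"linear":[4,0,-9],"rot":[0,0,0],"claw":-1}]'; python3 -c "from h import *;look(34)"
```

```text
clock: 25.82
tcp_pos: [0.6217, 0.0723, 0.0692]
ee_rot: [-0.24, 0.68, 0.642, 0.261]
ft_force: [0.3, -0.1, -0.2]
opening: 0.005
t 25.8167 tcp [621.7  72.3  69.2] F [ 0.3 -0.1 -0.2] op 0.0 q [ 0.51  0.76 -0.44  1.73 -0.57  0.87  0.51]
[[ 0.039  0.998  0.046]
 [ 0.748 -0.06   0.661]
 [ 0.663  0.009 -0.749]]
rot to go (45deg push pose) [0.061 0.005 0.006]
```

View pics/l34.png

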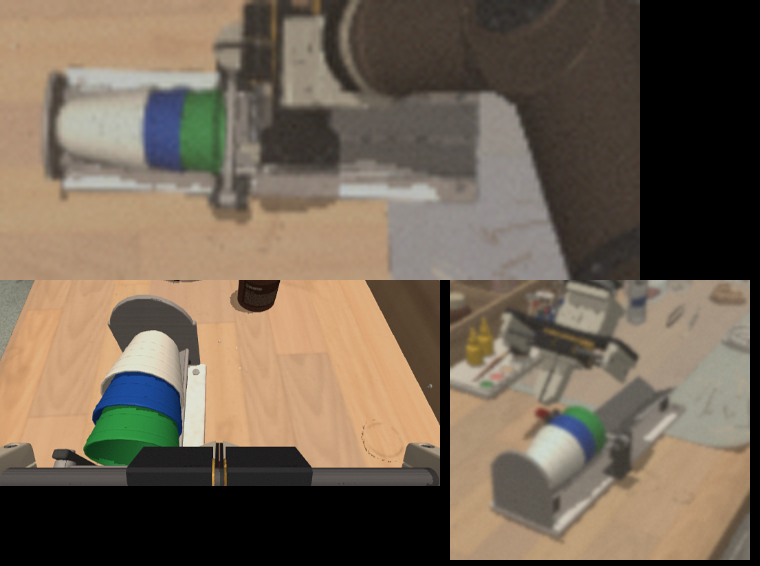

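```bash
python3 -m creep '[{"linear":[2,0,-7],"rot":[0,0,0],"claw":-1},{"linear":[2,0,-6],"rot":[0,0,0],"claw":-1}]';python3 -m creep '[{"linear":[0,0,-5],"rot":[0,0,0],"claw":-1},{"linear":[0,0,-3],"rot":[0,0,0],"claw":-1}]'; python3 -c "from h import *;look(35)"
```

```text
clock: 26.13
tcp_pos: [0.6241, 0.0736, 0.0576]
ee_rot: [-0.242, 0.679, 0.642, 0.261]
ft_force: [-13.8, -8.9, 32.3]
opening: 0.005
clock: 26.3
tcp_pos: [0.6247, 0.0751, 0.0574]
ee_rot: [-0.244, 0.677, 0.642, 0.264]
ft_force: [-14.8, -15.2, 41.5]
opening: 0.005
t 26.3 tcp [624.7  75.1  57.4] F [-14.8 -15.2  41.5] op 0.0 q [ 0.51  0.78 -0.45  1.73 -0.57  0.86  0.53]
[[ 0.035  0.998  0.044]
 [ 0.74  -0.056  0.67 ]
 [ 0.671  0.009 -0.741]]
rot to go (45deg push pose) [0.05  0.006 0.001]
```

View pics/l35.png

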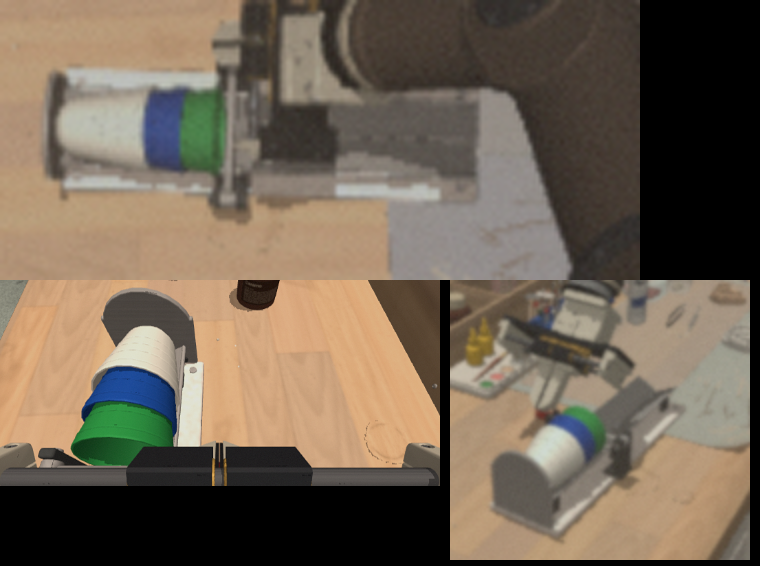

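```bash
python3 -m creep '[{"linear":[0,0,10],"rot":[0,0,0],"claw":-1},{"linear":[0,-5,15],"rot":[0,0,0],"claw":-1},{"linear":[0,-12,15],"rot":[0,0,0],"claw":-1},{"linear":[5,-15,15],"rot":[0,0,0],"claw":-1},{"linear":[5,-15,15],"rot":[0,0,0],"claw":-1},{"linear":[0,-15,10],"rot":[0,0,0],"claw":-1}]'
python3 - <<'E'
from h import *
look(36)
s=dict(np.load('pics/top36.png.npz'));P=cloud(s)
a=s['color'][180:240,260:340];b=np.load('pics/side36.png.npz')['color'][190:260,280:360]
cv2.imwrite('pics/z36.png',np.hstack([cv2.resize(a,(400,400),interpolation=cv2.INTER_CUBIC),cv2.resize(b,(400,400),interpolation=cv2.INTER_CUBIC)])[:,:,::-1])
for u in (296,297,298): print(u,[tuple(int(q) for q in P[v,u]*1000) for v in range(186,234,2)])
E
```

```text
clock: 26.95
tcp_pos: [0.6322, 0.0156, 0.1424]
ee_rot: [-0.246, 0.674, 0.644, 0.264]
ft_force: [-0.2, -0.2, 0.6]
opening: 0.005
t 26.95 tcp [632.2  15.6 142.4] F [-0.2 -0.2  0.6] op 0.01 q [ 0.57  0.7  -0.42  1.61 -0.53  1.08  0.48]
[[ 0.03   0.999  0.04 ]
 [ 0.739 -0.049  0.672]
 [ 0.673  0.009 -0.739]]
rot to go (45deg push pose) [ 0.047  0.007 -0.005]
296 [(647, 60, 2), (635, 56, 63), (627, 55, 71), (621, 56, 66), (618, 59, 17), (608, 56, 66), (604, 60, 16), (598, 60, 13), (591, 60, 18), (583, 59, 38), (576, 59, 36), (569, 59, 32), (561, 57, 64), (554, 57, 63), (548, 58, 55), (541, 58, 62), (534, 58, 67), (528, 58, 65), (521, 58, 64), (514, 58, 69), (508, 58, 63), (501, 58, 69), (495, 58, 67), (487, 63, -4)]
297 [(647, 56, 3), (635, 52, 64), (627, 52, 69), (621, 53, 66), (614, 53, 65), (608, 53, 64), (601, 53, 59), (594, 53, 67), (588, 53, 63), (581, 53, 66), (574, 54, 65), (568, 54, 65), (561, 54, 68), (554, 54, 69), (548, 54, 66), (541, 54, 66), (503, -36, 1481), (528, 55, 65), (521, 55, 66), (514, 55, 66), (508, 55, 64), (501, 55, 70), (495, 55, 69), (487, 60, 1)]
298 [(647, 53, 4), (634, 49, 70), (627, 49, 73), (621, 49, 68), (614, 50, 63), (608, 49, 67), (601, 49, 69), (594, 50, 64), (587, 50, 67), (581, 50, 67), (574, 50, 69), (567, 50, 68), (561, 51, 64), (554, 51, 65), (548, 51, 59), (541, 51, 60), (534, 51, 62), (528, 51, 64), (521, 53, 41), (515, 54, 23), (508, 55, 14), (501, 52, 66), (494, 52, 70), (487, 56, 0)]
```

View pics/z36.png

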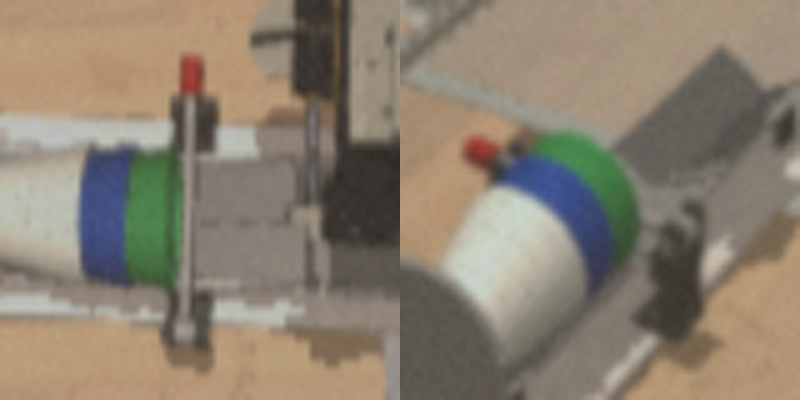

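Run:
```python
from h import *
s=dict(np.load('pics/top36.png.npz'));P=cloud(s)
p=P[192:230,296:299].reshape(-1,3);k=(p[:,2]>.056)&(p[:,2]<.075)&(p[:,0]>.505)&(p[:,0]<.625);f=np.polyfit(p[k,0],p[k,2],1);print('slope',f,k.sum(),np.std(p[k,2]-np.polyval(f,p[k,0])))
for n,(u,v) in dict(jar=(216,174),model=(440,228)).items(): print(n,np.round(P[v,u],3))
look(37)
```

```text
slope [0.01220798 0.05825558] 83 0.0026396876681581308
jar [0.686 0.318 0.085]
model [ 0.495 -0.287  0.553]
t 27.1 tcp [632.   14.4 141. ] F [ 0.9  0.3 -0.3] op 0.01 q [ 0.57  0.7  -0.42  1.61 -0.53  1.08  0.48]
[[ 0.033  0.999  0.041]
 [ 0.739 -0.052  0.671]
 [ 0.672  0.009 -0.74 ]]
rot to go (45deg push pose) [ 0.048  0.006 -0.002]
```

View pics/l37.png

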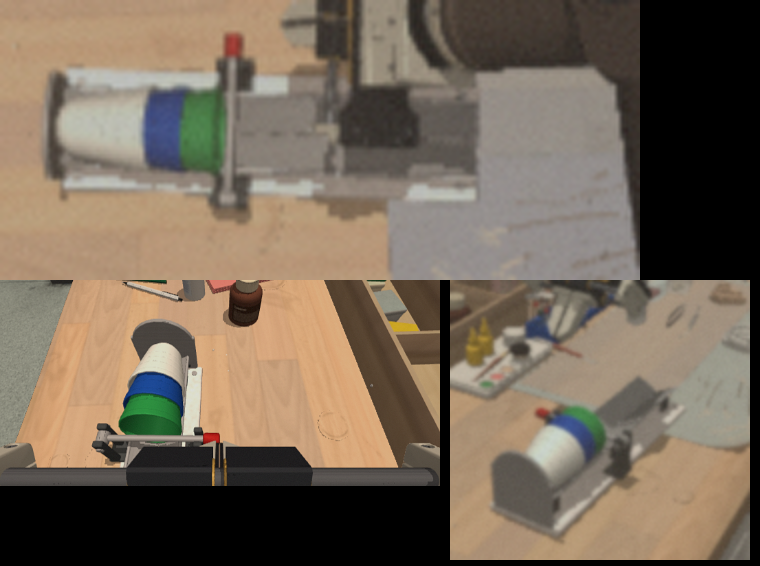

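Run:
```python
import numpy as np,cv2
a=np.load('pics/side0.png.npz')['color'][150:240,330:450];b=np.load('pics/side37.png.npz')['color'][150:240,330:450]
cv2.imwrite('pics/m.png',np.hstack([cv2.resize(x,(400,300)) for x in(a,b)])[:,:,::-1])
```

```text
(no output)
```

View pics/m.png

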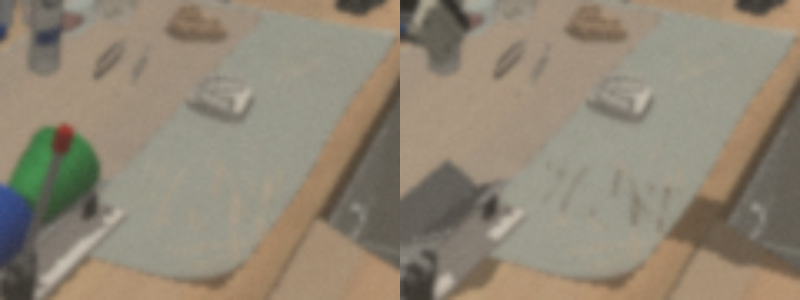

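The plaster model sits at the same pixels before and after (about 220,98 in each half), so it was not disturbed. The robot is clear of everything, so I'm handing in.

```bash
python3 -c "
from rig import finish_job
print(finish_job())"
```

```text
the job is handed in; nothing more can be done
None
```

I pushed the three beakers along the trough until they nested against the stop plate, swung the bar down into its fork, and handed the job in at about 27 s.

**Mishaps:** Green yawed several times during the nesting. The real fingertips end about 22 mm behind the stated TCP along the tool axis, so my first pushes missed or caught wrongly. I straightened green with the jaws, then finished with the closed fingers pushing on the lowest part of its rim.

**Last checks:**
- **Stack:** the final push stopped hard at about 38 N on the y axis. Green's rim was then at world y ≈ 61 mm (home about 62), with its lowest point at rack y ≈ +36 mm (home +34, so within measuring error). Blue's rim was at 88 mm, also home. White was not measured separately.
- **Bar:** it lies level across the trough behind the last rim, with its tip past the fork. The depth readings give a slope of about 0.01 rad, against the 0.06 allowed.
- **Bystanders:** the brown jar's measured position is unchanged. My overhead reading at the plaster model was blocked by the arm, so I compared side views instead; it had not moved.
- **Robot:** it was clear of everything, with the wrist force near zero. The highest wrist force components I saw were about 38 N nesting and 42 N pressing the bar shut, all through the fingers.

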